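# Gauge the clamp gaps and hang up the spare gauges

### The job

Find the gap of every clamp block on the table by trying the saddle gauges: in each block leave the one that just fits, the thickest that goes in, so that it pushes back the sprung feeler pin, fully down astride the thin front jaw, about mid-width, with one leg in the gap. Hang all the other gauges astride the gauge bar, bridge resting on the bar. Do not force a gauge into a gap that is too small, and leave the tape, the note pad and the pot where they are.

Things in the scene. Friction and masses are not known exactly. Their poses are not given: they have to be found in the camera images.
- gauge_8: 8 mm saddle gauge (loose, bare aluminium, about 0.25 kg): upside-down U, both legs 8 mm thick along x, 60 wide along y, 48 long, inner faces at x = -13 and +13; the last 4 mm taper to a central edge. Bridge 42 x 60 x 10 on top, on it a dark grip tab 12 thick (x), 30 wide (y), 34 high. Height 92. Starts standing on the table. Origin: centre, level with leg tips; z up. A half turn about z changes nothing.
- gauge_14: 14 mm saddle gauge (loose, bare aluminium, about 0.25 kg): upside-down U, both legs 14 mm thick along x, 60 wide along y, 48 long, inner faces at x = -13 and +13; the last 7 mm taper to a central edge. Bridge 54 x 60 x 10 on top, on it a dark grip tab 12 thick (x), 30 wide (y), 34 high. Height 92. Starts standing on the table. Origin: centre, level with leg tips; z up. A half turn about z changes nothing.
- gauge_20: 20 mm saddle gauge (loose, bare aluminium, about 0.25 kg): upside-down U, both legs 20 mm thick along x, 60 wide along y, 48 long, inner faces at x = -13 and +13; the last 10 mm taper to a central edge. Bridge 66 x 60 x 10 on top, on it a dark grip tab 12 thick (x), 30 wide (y), 34 high. Height 92. Starts standing on the table. Origin: centre, level with leg tips; z up. A half turn about z changes nothing.
- gauge_26: 26 mm saddle gauge (loose, bare aluminium, about 0.25 kg): upside-down U, both legs 26 mm thick along x, 60 wide along y, 48 long, inner faces at x = -13 and +13; the last 13 mm taper to a central edge. Bridge 78 x 60 x 10 on top, on it a dark grip tab 12 thick (x), 30 wide (y), 34 high. Height 92. Starts standing on the table. Origin: centre, level with leg tips; z up. A half turn about z changes nothing.
- gauge_32: 32 mm saddle gauge (loose, bare aluminium, about 0.25 kg): upside-down U, both legs 32 mm thick along x, 60 wide along y, 48 long, inner faces at x = -13 and +13; the last 16 mm taper to a central edge. Bridge 90 x 60 x 10 on top, on it a dark grip tab 12 thick (x), 30 wide (y), 34 high. Height 92. Starts standing on the table. Origin: centre, level with leg tips; z up. A half turn about z changes nothing.
- clamp_a: heavy clamp block, 3.5 kg, standing on the table (one to three of four are present): dark base 104 x 72 x 10 mm, two grey jaws 60 wide (y), tops at z = 63. Thin front jaw x -48 to -30; behind it (+x) the gap, width unknown, 53 deep, open at both ends; then the 34 thick rear jaw, too thick to straddle. The gap is 3 mm wider than one of the gauges, a different one for each block. Origin: centre of base underside; x front to rear, z up.
- clamp_a_edge (a point): middle of the rear upper edge of the thin front jaw, where the gap begins, 63 mm above the table; axes as the clamp block. A gauge fully down astride this jaw rests with its bridge on the jaw top, one leg in the gap, leg tips 5 mm above the base. The right gauge has 3 mm of play along x there, the next thinner one 9 mm; the next thicker does not enter
- clamp_a_pin (a joint): greased round-nosed sprung feeler pin, 10 mm thick, 42 mm above the table in mid-width, standing 7 mm out of the rear jaw into the gap at 0; reads how far (m) it is pushed back towards +x, up to 0.0075, against 1 to 3 N. A descending leg cams it back. With the right gauge down against the front jaw it reads 0.004, with any thinner one 0; pushed in, its steel collar stands farther out of the rear jaw's back
- clamp_b: heavy clamp block, 3.5 kg, standing on the table (one to three of four are present): dark base 104 x 72 x 10 mm, two grey jaws 60 wide (y), tops at z = 63. Thin front jaw x -48 to -30; behind it (+x) the gap, width unknown, 53 deep, open at both ends; then the 34 thick rear jaw, too thick to straddle. The gap is 3 mm wider than one of the gauges, a different one for each block. Origin: centre of base underside; x front to rear, z up.
- clamp_b_edge (a point): middle of the rear upper edge of the thin front jaw, where the gap begins, 63 mm above the table; axes as the clamp block. A gauge fully down astride this jaw rests with its bridge on the jaw top, one leg in the gap, leg tips 5 mm above the base. The right gauge has 3 mm of play along x there, the next thinner one 9 mm; the next thicker does not enter
- clamp_b_pin (a joint): greased round-nosed sprung feeler pin, 10 mm thick, 42 mm above the table in mid-width, standing 7 mm out of the rear jaw into the gap at 0; reads how far (m) it is pushed back towards +x, up to 0.0075, against 1 to 3 N. A descending leg cams it back. With the right gauge down against the front jaw it reads 0.004, with any thinner one 0; pushed in, its steel collar stands farther out of the rear jaw's back
- clamp_c: heavy clamp block, 3.5 kg, standing on the table (one to three of four are present): dark base 104 x 72 x 10 mm, two grey jaws 60 wide (y), tops at z = 63. Thin front jaw x -48 to -30; behind it (+x) the gap, width unknown, 53 deep, open at both ends; then the 34 thick rear jaw, too thick to straddle. The gap is 3 mm wider than one of the gauges, a different one for each block. Origin: centre of base underside; x front to rear, z up.
- clamp_c_edge (a point): middle of the rear upper edge of the thin front jaw, where the gap begins, 63 mm above the table; axes as the clamp block. A gauge fully down astride this jaw rests with its bridge on the jaw top, one leg in the gap, leg tips 5 mm above the base. The right gauge has 3 mm of play along x there, the next thinner one 9 mm; the next thicker does not enter
- clamp_c_pin (a joint): greased round-nosed sprung feeler pin, 10 mm thick, 42 mm above the table in mid-width, standing 7 mm out of the rear jaw into the gap at 0; reads how far (m) it is pushed back towards +x, up to 0.0075, against 1 to 3 N. A descending leg cams it back. With the right gauge down against the front jaw it reads 0.004, with any thinner one 0; pushed in, its steel collar stands farther out of the rear jaw's back
- clamp_d: heavy clamp block, 3.5 kg, standing on the table (one to three of four are present): dark base 104 x 72 x 10 mm, two grey jaws 60 wide (y), tops at z = 63. Thin front jaw x -48 to -30; behind it (+x) the gap, width unknown, 53 deep, open at both ends; then the 34 thick rear jaw, too thick to straddle. The gap is 3 mm wider than one of the gauges, a different one for each block. Origin: centre of base underside; x front to rear, z up.
- clamp_d_edge (a point): middle of the rear upper edge of the thin front jaw, where the gap begins, 63 mm above the table; axes as the clamp block. A gauge fully down astride this jaw rests with its bridge on the jaw top, one leg in the gap, leg tips 5 mm above the base. The right gauge has 3 mm of play along x there, the next thinner one 9 mm; the next thicker does not enter
- clamp_d_pin (a joint): greased round-nosed sprung feeler pin, 10 mm thick, 42 mm above the table in mid-width, standing 7 mm out of the rear jaw into the gap at 0; reads how far (m) it is pushed back towards +x, up to 0.0075, against 1 to 3 N. A descending leg cams it back. With the right gauge down against the front jaw it reads 0.004, with any thinner one 0; pushed in, its steel collar stands farther out of the rear jaw's back
- gauge_bar: fixed gauge bar: a level square aluminium bar, 20 x 20 mm, 340 mm long along its y axis, top at 110 mm, between two end posts that rise 10 mm above it. Origin on the table under its middle; y along the bar, z up
- bar_top (a point): middle of the bar's top face, 110 mm above the table; y along the bar. A gauge hung astride the bar rests with its bridge on this face and its legs either side; up to four hang side by side
- tape_roll: bystander: roll of green masking tape lying flat, 90 mm across, 19 mm high; origin at centre of underside
- note_pad: bystander: pad of yellow slips, 70 x 105 x 11 mm; origin at centre of underside
- red_pot: bystander: small white pot with red lid, 45 mm across, 38 mm high; origin at centre of underside
Things that resemble listed ones, but are neither listed nor needed, are in the scene too. Leave any yellow look-alike of the gauge_8 alone. What is shaped like the gauge_26 but green is not meant.

How it is judged:
At the end, for the whole second after the job is handed in: Each clamp block present has a gauge astride its front jaw, bridge within 5 mm of the jaw top and 20 mm of mid-width, pushing its feeler pin back over 2 mm; every other gauge hangs astride the bar, bridge within 5 mm of its top; all upright within 0.12 rad and at rest (value of joint each of clamp_a_pin, clamp_b_pin, clamp_c_pin, clamp_d_pin above 0.002 m and ((x of gauge_8 in the frame of clamp_a_edge between -0.016 and -0.0095 m and y of gauge_8 in the frame of clamp_a_edge between -0.02 and 0.02 m and z of gauge_8 in the frame of clamp_a_edge between -0.052 and -0.043 m and angle between the x axis of gauge_8 and the x axis of clamp_a, either way round below 0.2 rad) or (x of gauge_14 in the frame of clamp_a_edge between -0.016 and -0.0095 m and y of gauge_14 in the frame of clamp_a_edge between -0.02 and 0.02 m and z of gauge_14 in the frame of clamp_a_edge between -0.052 and -0.043 m and angle between the x axis of gauge_14 and the x axis of clamp_a, either way round below 0.2 rad) or (x of gauge_20 in the frame of clamp_a_edge between -0.016 and -0.0095 m and y of gauge_20 in the frame of clamp_a_edge between -0.02 and 0.02 m and z of gauge_20 in the frame of clamp_a_edge between -0.052 and -0.043 m and angle between the x axis of gauge_20 and the x axis of clamp_a, either way round below 0.2 rad) or (x of gauge_26 in the frame of clamp_a_edge between -0.016 and -0.0095 m and y of gauge_26 in the frame of clamp_a_edge between -0.02 and 0.02 m and z of gauge_26 in the frame of clamp_a_edge between -0.052 and -0.043 m and angle between the x axis of gauge_26 and the x axis of clamp_a, either way round below 0.2 rad) or (x of gauge_32 in the frame of clamp_a_edge between -0.016 and -0.0095 m and y of gauge_32 in the frame of clamp_a_edge between -0.02 and 0.02 m and z of gauge_32 in the frame of clamp_a_edge between -0.052 and -0.043 m and angle between the x axis of gauge_32 and the x axis of clamp_a, either way round below 0.2 rad)) and ((x of gauge_8 in the frame of clamp_b_edge between -0.016 and -0.0095 m and y of gauge_8 in the frame of clamp_b_edge between -0.02 and 0.02 m and z of gauge_8 in the frame of clamp_b_edge between -0.052 and -0.043 m and angle between the x axis of gauge_8 and the x axis of clamp_b, either way round below 0.2 rad) or (x of gauge_14 in the frame of clamp_b_edge between -0.016 and -0.0095 m and y of gauge_14 in the frame of clamp_b_edge between -0.02 and 0.02 m and z of gauge_14 in the frame of clamp_b_edge between -0.052 and -0.043 m and angle between the x axis of gauge_14 and the x axis of clamp_b, either way round below 0.2 rad) or (x of gauge_20 in the frame of clamp_b_edge between -0.016 and -0.0095 m and y of gauge_20 in the frame of clamp_b_edge between -0.02 and 0.02 m and z of gauge_20 in the frame of clamp_b_edge between -0.052 and -0.043 m and angle between the x axis of gauge_20 and the x axis of clamp_b, either way round below 0.2 rad) or (x of gauge_26 in the frame of clamp_b_edge between -0.016 and -0.0095 m and y of gauge_26 in the frame of clamp_b_edge between -0.02 and 0.02 m and z of gauge_26 in the frame of clamp_b_edge between -0.052 and -0.043 m and angle between the x axis of gauge_26 and the x axis of clamp_b, either way round below 0.2 rad) or (x of gauge_32 in the frame of clamp_b_edge between -0.016 and -0.0095 m and y of gauge_32 in the frame of clamp_b_edge between -0.02 and 0.02 m and z of gauge_32 in the frame of clamp_b_edge between -0.052 and -0.043 m and angle between the x axis of gauge_32 and the x axis of clamp_b, either way round below 0.2 rad)) and ((x of gauge_8 in the frame of clamp_c_edge between -0.016 and -0.0095 m and y of gauge_8 in the frame of clamp_c_edge between -0.02 and 0.02 m and z of gauge_8 in the frame of clamp_c_edge between -0.052 and -0.043 m and angle between the x axis of gauge_8 and the x axis of clamp_c, either way round below 0.2 rad) or (x of gauge_14 in the frame of clamp_c_edge between -0.016 and -0.0095 m and y of gauge_14 in the frame of clamp_c_edge between -0.02 and 0.02 m and z of gauge_14 in the frame of clamp_c_edge between -0.052 and -0.043 m and angle between the x axis of gauge_14 and the x axis of clamp_c, either way round below 0.2 rad) or (x of gauge_20 in the frame of clamp_c_edge between -0.016 and -0.0095 m and y of gauge_20 in the frame of clamp_c_edge between -0.02 and 0.02 m and z of gauge_20 in the frame of clamp_c_edge between -0.052 and -0.043 m and angle between the x axis of gauge_20 and the x axis of clamp_c, either way round below 0.2 rad) or (x of gauge_26 in the frame of clamp_c_edge between -0.016 and -0.0095 m and y of gauge_26 in the frame of clamp_c_edge between -0.02 and 0.02 m and z of gauge_26 in the frame of clamp_c_edge between -0.052 and -0.043 m and angle between the x axis of gauge_26 and the x axis of clamp_c, either way round below 0.2 rad) or (x of gauge_32 in the frame of clamp_c_edge between -0.016 and -0.0095 m and y of gauge_32 in the frame of clamp_c_edge between -0.02 and 0.02 m and z of gauge_32 in the frame of clamp_c_edge between -0.052 and -0.043 m and angle between the x axis of gauge_32 and the x axis of clamp_c, either way round below 0.2 rad)) and ((x of gauge_8 in the frame of clamp_d_edge between -0.016 and -0.0095 m and y of gauge_8 in the frame of clamp_d_edge between -0.02 and 0.02 m and z of gauge_8 in the frame of clamp_d_edge between -0.052 and -0.043 m and angle between the x axis of gauge_8 and the x axis of clamp_d, either way round below 0.2 rad) or (x of gauge_14 in the frame of clamp_d_edge between -0.016 and -0.0095 m and y of gauge_14 in the frame of clamp_d_edge between -0.02 and 0.02 m and z of gauge_14 in the frame of clamp_d_edge between -0.052 and -0.043 m and angle between the x axis of gauge_14 and the x axis of clamp_d, either way round below 0.2 rad) or (x of gauge_20 in the frame of clamp_d_edge between -0.016 and -0.0095 m and y of gauge_20 in the frame of clamp_d_edge between -0.02 and 0.02 m and z of gauge_20 in the frame of clamp_d_edge between -0.052 and -0.043 m and angle between the x axis of gauge_20 and the x axis of clamp_d, either way round below 0.2 rad) or (x of gauge_26 in the frame of clamp_d_edge between -0.016 and -0.0095 m and y of gauge_26 in the frame of clamp_d_edge between -0.02 and 0.02 m and z of gauge_26 in the frame of clamp_d_edge between -0.052 and -0.043 m and angle between the x axis of gauge_26 and the x axis of clamp_d, either way round below 0.2 rad) or (x of gauge_32 in the frame of clamp_d_edge between -0.016 and -0.0095 m and y of gauge_32 in the frame of clamp_d_edge between -0.02 and 0.02 m and z of gauge_32 in the frame of clamp_d_edge between -0.052 and -0.043 m and angle between the x axis of gauge_32 and the x axis of clamp_d, either way round below 0.2 rad)) and ((x of gauge_8 in the frame of bar_top between -0.009 and 0.009 m and y of gauge_8 in the frame of bar_top between -0.165 and 0.165 m and z of gauge_8 in the frame of bar_top between -0.052 and -0.043 m) or (x of gauge_8 in the frame of clamp_a_edge between -0.016 and -0.0095 m and y of gauge_8 in the frame of clamp_a_edge between -0.02 and 0.02 m and z of gauge_8 in the frame of clamp_a_edge between -0.052 and -0.043 m and angle between the x axis of gauge_8 and the x axis of clamp_a, either way round below 0.2 rad) or (x of gauge_8 in the frame of clamp_b_edge between -0.016 and -0.0095 m and y of gauge_8 in the frame of clamp_b_edge between -0.02 and 0.02 m and z of gauge_8 in the frame of clamp_b_edge between -0.052 and -0.043 m and angle between the x axis of gauge_8 and the x axis of clamp_b, either way round below 0.2 rad) or (x of gauge_8 in the frame of clamp_c_edge between -0.016 and -0.0095 m and y of gauge_8 in the frame of clamp_c_edge between -0.02 and 0.02 m and z of gauge_8 in the frame of clamp_c_edge between -0.052 and -0.043 m and angle between the x axis of gauge_8 and the x axis of clamp_c, either way round below 0.2 rad) or (x of gauge_8 in the frame of clamp_d_edge between -0.016 and -0.0095 m and y of gauge_8 in the frame of clamp_d_edge between -0.02 and 0.02 m and z of gauge_8 in the frame of clamp_d_edge between -0.052 and -0.043 m and angle between the x axis of gauge_8 and the x axis of clamp_d, either way round below 0.2 rad)) and angle between each of gauge_8, gauge_14, gauge_20, gauge_26, gauge_32's own z axis and vertical below 0.12 rad and linear speed of each of gauge_8, gauge_14, gauge_20, gauge_26, gauge_32 below 0.02 m/s and ((x of gauge_14 in the frame of bar_top between -0.009 and 0.009 m and y of gauge_14 in the frame of bar_top between -0.165 and 0.165 m and z of gauge_14 in the frame of bar_top between -0.052 and -0.043 m) or (x of gauge_14 in the frame of clamp_a_edge between -0.016 and -0.0095 m and y of gauge_14 in the frame of clamp_a_edge between -0.02 and 0.02 m and z of gauge_14 in the frame of clamp_a_edge between -0.052 and -0.043 m and angle between the x axis of gauge_14 and the x axis of clamp_a, either way round below 0.2 rad) or (x of gauge_14 in the frame of clamp_b_edge between -0.016 and -0.0095 m and y of gauge_14 in the frame of clamp_b_edge between -0.02 and 0.02 m and z of gauge_14 in the frame of clamp_b_edge between -0.052 and -0.043 m and angle between the x axis of gauge_14 and the x axis of clamp_b, either way round below 0.2 rad) or (x of gauge_14 in the frame of clamp_c_edge between -0.016 and -0.0095 m and y of gauge_14 in the frame of clamp_c_edge between -0.02 and 0.02 m and z of gauge_14 in the frame of clamp_c_edge between -0.052 and -0.043 m and angle between the x axis of gauge_14 and the x axis of clamp_c, either way round below 0.2 rad) or (x of gauge_14 in the frame of clamp_d_edge between -0.016 and -0.0095 m and y of gauge_14 in the frame of clamp_d_edge between -0.02 and 0.02 m and z of gauge_14 in the frame of clamp_d_edge between -0.052 and -0.043 m and angle between the x axis of gauge_14 and the x axis of clamp_d, either way round below 0.2 rad)) and ((x of gauge_20 in the frame of bar_top between -0.009 and 0.009 m and y of gauge_20 in the frame of bar_top between -0.165 and 0.165 m and z of gauge_20 in the frame of bar_top between -0.052 and -0.043 m) or (x of gauge_20 in the frame of clamp_a_edge between -0.016 and -0.0095 m and y of gauge_20 in the frame of clamp_a_edge between -0.02 and 0.02 m and z of gauge_20 in the frame of clamp_a_edge between -0.052 and -0.043 m and angle between the x axis of gauge_20 and the x axis of clamp_a, either way round below 0.2 rad) or (x of gauge_20 in the frame of clamp_b_edge between -0.016 and -0.0095 m and y of gauge_20 in the frame of clamp_b_edge between -0.02 and 0.02 m and z of gauge_20 in the frame of clamp_b_edge between -0.052 and -0.043 m and angle between the x axis of gauge_20 and the x axis of clamp_b, either way round below 0.2 rad) or (x of gauge_20 in the frame of clamp_c_edge between -0.016 and -0.0095 m and y of gauge_20 in the frame of clamp_c_edge between -0.02 and 0.02 m and z of gauge_20 in the frame of clamp_c_edge between -0.052 and -0.043 m and angle between the x axis of gauge_20 and the x axis of clamp_c, either way round below 0.2 rad) or (x of gauge_20 in the frame of clamp_d_edge between -0.016 and -0.0095 m and y of gauge_20 in the frame of clamp_d_edge between -0.02 and 0.02 m and z of gauge_20 in the frame of clamp_d_edge between -0.052 and -0.043 m and angle between the x axis of gauge_20 and the x axis of clamp_d, either way round below 0.2 rad)) and ((x of gauge_26 in the frame of bar_top between -0.009 and 0.009 m and y of gauge_26 in the frame of bar_top between -0.165 and 0.165 m and z of gauge_26 in the frame of bar_top between -0.052 and -0.043 m) or (x of gauge_26 in the frame of clamp_a_edge between -0.016 and -0.0095 m and y of gauge_26 in the frame of clamp_a_edge between -0.02 and 0.02 m and z of gauge_26 in the frame of clamp_a_edge between -0.052 and -0.043 m and angle between the x axis of gauge_26 and the x axis of clamp_a, either way round below 0.2 rad) or (x of gauge_26 in the frame of clamp_b_edge between -0.016 and -0.0095 m and y of gauge_26 in the frame of clamp_b_edge between -0.02 and 0.02 m and z of gauge_26 in the frame of clamp_b_edge between -0.052 and -0.043 m and angle between the x axis of gauge_26 and the x axis of clamp_b, either way round below 0.2 rad) or (x of gauge_26 in the frame of clamp_c_edge between -0.016 and -0.0095 m and y of gauge_26 in the frame of clamp_c_edge between -0.02 and 0.02 m and z of gauge_26 in the frame of clamp_c_edge between -0.052 and -0.043 m and angle between the x axis of gauge_26 and the x axis of clamp_c, either way round below 0.2 rad) or (x of gauge_26 in the frame of clamp_d_edge between -0.016 and -0.0095 m and y of gauge_26 in the frame of clamp_d_edge between -0.02 and 0.02 m and z of gauge_26 in the frame of clamp_d_edge between -0.052 and -0.043 m and angle between the x axis of gauge_26 and the x axis of clamp_d, either way round below 0.2 rad)) and ((x of gauge_32 in the frame of bar_top between -0.009 and 0.009 m and y of gauge_32 in the frame of bar_top between -0.165 and 0.165 m and z of gauge_32 in the frame of bar_top between -0.052 and -0.043 m) or (x of gauge_32 in the frame of clamp_a_edge between -0.016 and -0.0095 m and y of gauge_32 in the frame of clamp_a_edge between -0.02 and 0.02 m and z of gauge_32 in the frame of clamp_a_edge between -0.052 and -0.043 m and angle between the x axis of gauge_32 and the x axis of clamp_a, either way round below 0.2 rad) or (x of gauge_32 in the frame of clamp_b_edge between -0.016 and -0.0095 m and y of gauge_32 in the frame of clamp_b_edge between -0.02 and 0.02 m and z of gauge_32 in the frame of clamp_b_edge between -0.052 and -0.043 m and angle between the x axis of gauge_32 and the x axis of clamp_b, either way round below 0.2 rad) or (x of gauge_32 in the frame of clamp_c_edge between -0.016 and -0.0095 m and y of gauge_32 in the frame of clamp_c_edge between -0.02 and 0.02 m and z of gauge_32 in the frame of clamp_c_edge between -0.052 and -0.043 m and angle between the x axis of gauge_32 and the x axis of clamp_c, either way round below 0.2 rad) or (x of gauge_32 in the frame of clamp_d_edge between -0.016 and -0.0095 m and y of gauge_32 in the frame of clamp_d_edge between -0.02 and 0.02 m and z of gauge_32 in the frame of clamp_d_edge between -0.052 and -0.043 m and angle between the x axis of gauge_32 and the x axis of clamp_d, either way round below 0.2 rad))); the robot touches nothing.
It fails at once if a bystander is moved more than 30 mm (distance of any of tape_roll, note_pad, red_pot from where it was at the start of the episode above 0.03 m).
It fails at once if a gauge is forced: pressed on a clamp block with more than 120 N (contact force between any of clamp_a, clamp_b, clamp_c, clamp_d and gauge_8 above 120 N or contact force between any of clamp_a, clamp_b, clamp_c, clamp_d and gauge_14 above 120 N or contact force between any of clamp_a, clamp_b, clamp_c, clamp_d and gauge_20 above 120 N or contact force between any of clamp_a, clamp_b, clamp_c, clamp_d and gauge_26 above 120 N or contact force between any of clamp_a, clamp_b, clamp_c, clamp_d and gauge_32 above 120 N).
Of clamp_a, clamp_b, clamp_c, clamp_d only 1 to 3 are there at a start; the rules pass over those that are not, and their reading is None.
At some moment in a run one of clamp_a, clamp_b, clamp_c, clamp_d may be knocked a few centimetres aside while the robot is not near it.
It also fails if it takes over 210 s, if anything falls off the work surface, if the arm or the gripper's body presses on something with over 40 N, if the wrist force passes 120 N, or if a joint passes its speed limit or range.

### The arm

A 6-joint arm with a two-finger parallel gripper is mounted at the origin on a cart in front of the work surface, level with it; the furniture and walls round the work are solid. World frame = base frame: x ahead of the robot, y to its left, z up, the work surface at z = 0. Lengths are in m, angles in rad, forces in N, time in s.
With the tool pointing down it reaches from about 0.35 to 0.775 m from the base axis. Payload 5.5 kg.
Tool frame: the origin (TCP) lies midway between the tips of the shut fingers; the grasp point (between the pads) lies behind it (env.grip_point_offset is the z of the grasp point in the tool frame, in m); z points along the fingers, y is the direction in which the jaws open and shut (so a half turn about z gives the same grasp; the last joint's range is limited). The gripper opens to 85 mm and grips with 20 to 120 N. Pads are 22 mm wide; open, the fingers measure 114 mm over their backs; the gripper's body (76 mm by 85 mm) begins 54 mm behind the grasp point. The pads swing forward as they close: fully open they stand 13 mm farther back than shut.
Start: joints at [1.132, 0.313, 0.046, 1.304, 0, 1.431], TCP at [0.169, 0.55, 0.231] pointing down, gripper open.
Joint ranges: [-2.76, 2.76], [-0.86, 1.69], [-1.03, 1.26], [-2.2, 2.34], [-1.47, 1.5], [-3.14, 3.14]. Speed limits (rad/s): [2.57, 2.57, 3.14, 3.14, 3.14, 3.14].

### API

Orientations are given as a unit quaternion [w, x, y, z].
In Python, from workcell import env, viewer gives the robot as it stands. The module is installed in compiled form; this text tells all that it offers.
- The arm moves only by the shell command python3 -m inch 'ROWS' [OPENING] [FORCE]. ROWS is JSON, a list of rows, each a list of 2 entries, a list of its own where there are three numbers: the shift along the tool's x, y, z in m, then the turn about the tool's z in degrees. In form: [[[tx, ty, tz], spin], ...]. A call has 1 to 5 rows; each row is the pose to reach, as a shift and turn from the pose measured when the call began, along the tool's axes at that moment; what a row does not reach only later rows make up. A row lasts 1/12 s, in which the tool goes at most 41.7 mm and 7.16 degrees, less where a joint would pass 70% of its speed; a pose out of reach is approached as far as the arm can. A call with a gripper value outside its range is refused whole. OPENING is the closure, from 0 (fully open) to 1 (shut), set as the call begins (- or left out, the last holds). The fingers move at their own pace and stop on an object; FORCE is the grip in N (left out, the last holds). Time passes only in rows, so rows that repeat a pose let the fingers close. It gives the time, the measured TCP pose, the force and the opening at its end, in the units of the state.
- env.get_state(): the state, without advancing time (a new reading comes with each control period).
- viewer.read_camera(name): name is "scene" or "top"; returns a dict with "image" (420x560x3 uint8, red, green, blue), "depth" (420x560 float32, m along the optical axis (not along the pixel's ray), 0 where there is no reading), "vertical_fov" (degrees; the focal length in pixels is half the picture's height over the tangent of half this angle, whatever the lens; pixels are square), "cx", "cy" (the principal point, pixels), "dist_coeffs" ([k1, k2, p1, p2, k3] as OpenCV has them; the pictures are not rectified), "R" (3x3) and "t" (3): a world point X has camera coordinates R X + t. Camera axes: x right, y down, z forward; pixel columns grow to the right and rows downward; lengths in m; the calibration is good to about 2 mm. A picture is of the moment at which its call begins.
- env.hand_in(): hands the job in, once; it reports no verdict.
The state is a dict: "clock": time; "joint_pos": joint angles; "qvel": joint speeds; "tau": joint torques, N m; "tcp_pos": TCP position; "orientation": TCP orientation; "wrist_force": force on the tool from outside, world axes, zero at the start; "ft_torque": the same for the moment, N m; "finger_gap": finger opening in m.
Only numpy, scipy, OpenCV 4.12 (cv2) and the standard library are available. Lean on these libraries where they do the work, as an engineer would, in place of code of your own. Each camera call takes 0.05 s, during which the arm holds its last target. There are 200 camera calls.

## Working session

There is one attempt and no reset: what is moved stays moved. The work goes in short steps, Python scripts to look and compute and a shell command to move; the robot and the scene stay as the last step left them, time stands still between calls to the robot, and variables do not carry over. Pictures are saved under pics/ and viewed, on a budget of 14 in all, crops included, one or two more only if the job needs it, and the job is handed in when it is done.

```bash
mkdir -p pics; ls
cat > h.py <<'E'
import numpy as np, cv2
from workcell import env, viewer
def cam(n):
    c=viewer.read_camera(n); im=c["image"]; h=im.shape[0]
    f=h/2/np.tan(np.radians(c["vertical_fov"])/2)
    c["K"]=np.array([[f,0,c["cx"]],[0,f,c["cy"]],[0,0,1]]); c["D"]=np.array(c["dist_coeffs"],float)
    c["R"]=np.array(c["R"]);c["t"]=np.array(c["t"]); return c
def ray(c,px):
    u=cv2.undistortPoints(np.array(px,float).reshape(-1,1,2),c["K"],c["D"]).reshape(-1,2)
    d=np.c_[u,np.ones(len(u))]@c["R"]; o=-c["R"].T@c["t"]; return o,d
def onz(c,px,z):
    o,d=ray(c,px); return o+d*((z-o[2])/d[:,2])[:,None]
def cloud(c):
    h,w=c["depth"].shape; v,u=np.mgrid[:h,:w]; px=np.c_[u.ravel(),v.ravel()]
    o,d=ray(c,px); return (o+d*c["depth"].ravel()[:,None]).reshape(h,w,3)
def proj(c,P):
    r,_=cv2.Rodrigues(c["R"]); return cv2.projectPoints(np.array(P,float).reshape(-1,1,3),r,c["t"],c["K"],c["D"])[0].reshape(-1,2)
def save(im,n): cv2.imwrite("pics/"+n,cv2.cvtColor(im,cv2.COLOR_RGB2BGR))
E
python3 - <<'E'
from h import *
for n in("top","scene"):
    c=cam(n); save(c["image"],n+"0.png"); print(n,-c["R"].T@c["t"],c["R"][2],c["K"][0,0],c["D"],(c["depth"]==0).mean())
    np.savez(n+"0.npz",image=c["image"],depth=c["depth"],K=c["K"],D=c["D"],R=c["R"],t=c["t"])
print(env.get_state(),env.grip_point_offset)
E
```

```text
pics
top [ 0.50178581 -0.00954679  1.32904737] [ 0.07800936  0.00330206 -0.99694716] 486.19939259305323 [-0.10122891  0.          0.          0.          0.        ] 0.004064625850340136
scene [0.30520401 0.57463649 0.85459739] [ 0.31585367 -0.56067794 -0.76542583] 381.221173015583 [-0.06114918  0.          0.          0.          0.        ] 0.004009353741496599
{'clock': 0.1, 'joint_pos': array([ 1.13237954e+00,  3.13933960e-01,  4.51059625e-02,  1.30355298e+00,
       -6.92327912e-06,  1.43120808e+00]), 'qvel': array([ 0.00057353, -0.0006971 ,  0.0036059 , -0.00197891, -0.00250938,
        0.00054915]), 'tau': array([ 3.07965092e-03, -4.81724238e+01,  2.99245155e+01,  1.27864850e-02,
       -8.49587605e-05,  2.17086944e-05]), 'tcp_pos': array([0.16910165, 0.54912411, 0.23049855]), 'orientation': array([-2.22491136e-04,  1.48858906e-01,  9.88858128e-01, -7.60451279e-04]), 'wrist_force': array([-0.12632915, -0.53612417,  0.484579  ]), 'ft_torque': array([ 0.00525784, -0.00974017,  0.00102793]), 'finger_gap': 0.08565776612623956} -0.0187
```

View pics/top0.png

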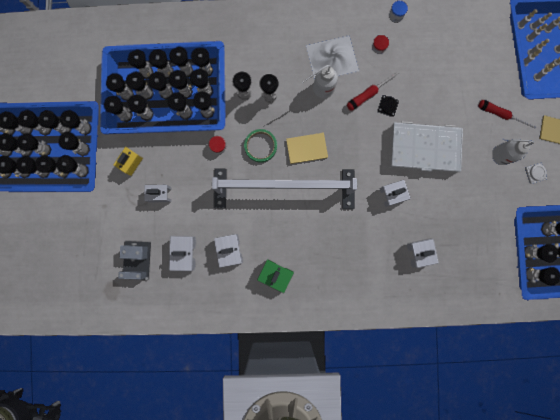

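View pics/scene0.png

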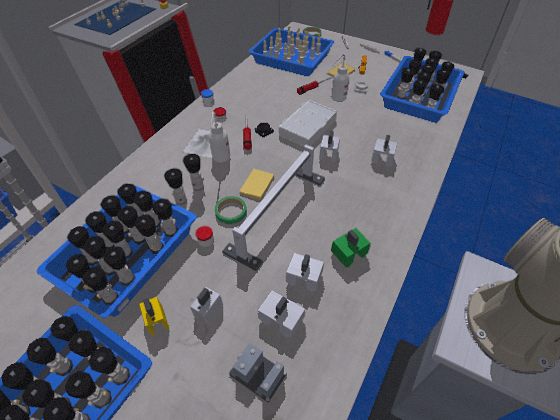

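The top view shows one clamp block at about (133,262), and five bare gauges at (156,192), (181,253), (228,251), (397,193) and (425,253). The bar runs from (220,184) to (350,184). A yellow look-alike is at (127,160) and a green one at (275,277). The scene view agrees. Next I measure them.

```bash
cat >> h.py <<'E'
def load(n):
    return dict(np.load(n))
def rect(P):
    (cx,cy),(w,h),a=cv2.minAreaRect((P*1000).astype(np.float32)); return round(cx,1),round(cy,1),round(w,1),round(h,1),round(a,1)
def regions(c,zlo,zhi,minpx=15):
    P=cloud(c); m=((P[...,2]>zlo)&(P[...,2]<zhi)&(c["depth"]>0)).astype(np.uint8)
    n,l,s,ce=cv2.connectedComponentsWithStats(m,connectivity=4)
    for i in range(1,n):
        if s[i,4]>=minpx:
            Q=P[l==i]; yield ce[i],s[i,4],Q
E
python3 - <<'E'
from h import *
for n in("top0","scene0"):
    c=load(n+".npz"); print(n)
    for z0,z1 in((.05,.066),(.08,.10),(.1,.125)):
        print(" z",z0,z1)
        for ce,a,Q in regions(c,z0,z1,12):
            m=Q.mean(0)
            if -.1<m[0]<.8 and abs(m[1])<.62: print(ce.round(),a,rect(Q[:,:2]),np.median(Q[:,2]).round(4))
E
```

```text
top0
 z 0.05 0.066
[ 61. 144.] 1592 (788.2, 622.1, 288.4, 250.9, 88.0) 0.0617
[ 79. 147.] 39 (782.5, 527.9, 15.0, 28.5, 71.3) 0.0588
[502. 151.] 51 (737.5, -616.6, 43.7, 11.4, 0.5) 0.0565
[127. 160.] 270 (742.4, 399.2, 43.7, 60.5, 56.2) 0.0577
[ 78. 170.] 45 (718.6, 529.3, 13.0, 28.3, 56.9) 0.0574
[ 57. 173.] 17 (711.9, 588.8, 5.4, 16.8, 11.4) 0.0578
[396. 192.] 385 (633.3, -320.9, 54.3, 60.0, 16.5) 0.0571
[156. 193.] 293 (650.2, 318.5, 61.5, 40.5, 88.0) 0.0573
[227. 250.] 630 (492.4, 129.8, 78.1, 60.7, 9.1) 0.0574
[181. 253.] 720 (488.8, 252.6, 61.8, 89.2, 88.3) 0.0574
[424. 253.] 482 (470.2, -387.2, 64.6, 61.2, 10.7) 0.0574
[131. 252.] 259 (495.0, 384.4, 60.7, 32.9, 83.6) 0.0624
[275. 276.] 632 (421.9, 6.5, 78.0, 59.6, 62.2) 0.0575
[130. 275.] 161 (433.4, 387.9, 62.7, 18.4, 88.2) 0.0623
[295. 408.] 13 (79.6, -34.4, 7.3, 7.8, 72.9) 0.0579
[282. 412.] 66 (68.9, -0.2, 54.4, 9.1, 88.8) 0.0592
[298. 417.] 17 (55.0, -44.8, 19.0, 3.9, 55.7) 0.0572
[266. 417.] 16 (56.1, 42.9, 3.9, 19.0, 29.8) 0.0561
 z 0.08 0.1
[ 76. 145.] 20 (778.5, 520.9, 8.7, 28.3, 62.3) 0.0905
[122. 157.] 57 (742.3, 40
[... 2239 characters left out ...]
, 30.4, 10.5, 19.6) 0.0893
[305. 260.] 73 (494.6, 129.6, 11.9, 30.7, 9.9) 0.0918
[518. 322.] 500 (25.4, 35.5, 74.5, 148.2, 60.4) 0.0902
[203. 294.] 93 (652.7, 319.5, 30.0, 11.9, 87.1) 0.0906
[281. 304.] 92 (490.4, 254.1, 30.8, 11.9, 88.3) 0.0912
[148. 305.] 87 (742.2, 401.0, 12.6, 30.2, 55.9) 0.0924
[ 90. 351.] 47 (774.2, 539.3, 36.4, 12.3, 72.7) 0.0948
[113. 368.] 48 (711.0, 539.8, 31.5, 9.5, 77.8) 0.0908
[ 91. 392.] 38 (712.5, 595.2, 28.1, 5.1, 83.7) 0.0926
 z 0.1 0.125
[272. 193.] 1046 (659.2, -21.5, 367.9, 30.3, 88.0) 0.1111
[523. 316.] 620 (24.4, 33.8, 66.8, 143.1, 59.3) 0.1123
[102. 360.] 521 (726.3, 539.6, 46.8, 46.8, 71.3) 0.1218
[ 86. 390.] 121 (714.8, 598.9, 46.3, 21.1, 74.9) 0.117
```

```bash
cat > go.py <<'E'
import sys
from h import *
from scipy.spatial.transform import Rotation as Ro
s=env.get_state(); q=s["orientation"]; M=Ro.from_quat([q[1],q[2],q[3],q[0]]).as_matrix()
psi=np.degrees(np.arctan2(M[1,1],M[0,1]))
p=s["tcp_pos"]; print("t",round(s["clock"],1),"tcp",(p*1000).round(1),"psi",psi.round(2),"tilt",np.degrees(np.arccos(-M[2,2])).round(2),"F",s["wrist_force"].round(1),"gap",round(s["finger_gap"]*1000,1),"j",s["joint_pos"].round(2))
if len(sys.argv)>3:
    a=[float(v) for v in sys.argv[1:]]
    d=M.T@(np.array(a[:3])/1000-p); print("shift",d.round(4),"spin",round(psi-a[3],1) if len(a)>3 else "")
E
python3 -m inch '[[[0,0,0],7],[[0,0,0],14],[[0,0,0],21],[[0,0,0],28],[[0,0,0],35]]' 0 60
python3 -m inch '[[[0,0,0],7],[[0,0,0],14],[[0,0,0],21],[[0,0,0],28],[[0,0,0],35]]'
python3 go.py 490 253.4 160 -2
```

```text
clock: 0.52
tcp_pos: [0.1689, 0.5488, 0.2299]
orientation: [0.0, 0.442, 0.897, -0.001]
wrist_force: [-0.2, 0.1, -0.1]
finger_gap: 0.0856
clock: 0.93
tcp_pos: [0.1688, 0.5485, 0.2294]
orientation: [0.001, 0.693, 0.72, -0.002]
wrist_force: [-1.1, -0.6, -0.4]
finger_gap: 0.0855
t 0.9 tcp [168.8 548.5 229.4] psi 2.19 tilt 0.23 F [-1.1 -0.6 -0.4] gap 85.5 j [1.13 0.31 0.04 1.3  0.   2.67]
shift [-0.3069  0.3099  0.0699] spin 4.2
```

```bash
python3 -m inch '[[[-0.028,0.028,0],1],[[-0.056,0.056,0],2],[[-0.084,0.084,0],3],[[-0.112,0.112,0],4],[[-0.14,0.14,0],4.2]]' >/dev/null
python3 -m inch '[[[-0.028,0.028,0],0],[[-0.056,0.056,0],0],[[-0.084,0.084,0],0],[[-0.112,0.112,0],0],[[-0.14,0.14,0],0]]' >/dev/null
python3 go.py 490 253.4 160 -2
```

```text
t 1.8 tcp [450.4 265.9 229.2] psi -2.01 tilt 0.29 F [ 0.9  1.6 -1.1] gap 85.1 j [ 0.38  0.22 -0.09  1.27 -0.    1.99]
shift [-0.0108  0.0402  0.0692] spin -0.0
```

```bash
python3 -m inch '[[[-0.0108,0.030,0.02],0],[[-0.0108,0.0402,0.04],0],[[-0.0108,0.0402,0.07],0],[[-0.0108,0.0402,0.07],0],[[-0.0108,0.0402,0.07],0]]' >/dev/null
python3 go.py 490 253.4 64 -2
python3 - <<'E'
from h import *
for n in("top","scene"):
    c=cam(n)
    save(c["image"],n+"1.png")
    print(proj(c,[[.49,.253,.09]]).round())
    for ce,a,Q in regions(c,.05,.066,40):
        m=Q.mean(0)
        if .35<m[0]<.6 and .2<m[1]<.45: print(ce.round(),a,rect(Q[:,:2]),np.median(Q[:,2]).round(4))
E
```

```text
t 2.2 tcp [488.2 252.5 157.5] psi -2.04 tilt 0.57 F [-0.9  0.9  1. ] gap 85.6 j [ 0.33  0.31 -0.15  1.13 -0.    1.94]
shift [0.0015 0.0025 0.0935] spin -0.0
[[178. 253.]]
[183. 253.] 561 (488.7, 247.3, 51.0, 89.3, 88.8) 0.0575
[[281. 303.]]
[281. 311.] 935 (490.7, 254.3, 62.2, 91.3, 87.5) 0.0577
[247. 360.] 509 (496.7, 385.0, 60.0, 35.2, 85.2) 0.0629
[271. 377.] 321 (435.8, 389.9, 60.5, 18.7, 85.9) 0.0628
```

View pics/scene1.png

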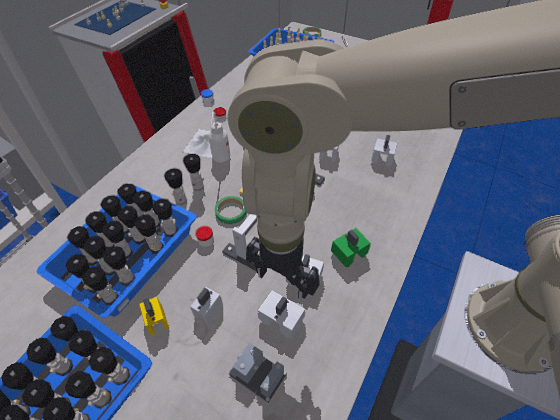

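The scene picture shows the open gripper at about (290,265), in line with gauge_32 at (281,311). The clamp is at (258,368) and hasn't moved. I'll go down and grip.

```bash
python3 -m inch '[[[0.0015,0.0025,0.03],0],[[0.0015,0.0025,0.06],0],[[0.0015,0.0025,0.085],0],[[0.0015,0.0025,0.0935],0],[[0.0015,0.0025,0.0935],0]]' >/dev/null
python3 go.py 490 253.4 64 -2
python3 -m inch '[[[0,0,0],0],[[0,0,0],0],[[0,0,0],0],[[0,0,0],0],[[0,0,0],0]]' 1 60 >/dev/null
python3 -m inch '[[[0,0,0],0],[[0,0,0],0],[[0,0,0],0],[[0,0,0],0],[[0,0,0],0]]' 1 60 >/dev/null
python3 go.py 490 253.4 64 -2
```

```text
t 2.7 tcp [491.2 255.   66.3] psi -1.92 tilt 0.36 F [0.1 0.5 0.2] gap 85.6 j [ 0.34  0.38 -0.28  0.92 -0.    1.94]
shift [-0.0016 -0.0012  0.0024] spin 0.1
t 3.5 tcp [492.3 255.4  67.9] psi -1.92 tilt 0.24 F [-0.6  0.7  3.8] gap 10.8 j [ 0.34  0.38 -0.28  0.92 -0.    1.94]
shift [-0.002  -0.0022  0.0039] spin 0.1
```

```bash
python3 -m inch '[[[0,0,-0.02],0],[[0,0,-0.04],0],[[0,0,-0.065],0],[[0,0,-0.09],0],[[0,0,-0.09],0]]' 1 80 >/dev/null
python3 go.py 432.4 389 160 -4
```

```text
t 4.0 tcp [494.7 256.5 162.1] psi -1.91 tilt 0.28 F [ 1.4  0.7 -4.2] gap 10.8 j [ 0.34  0.31 -0.14  1.13 -0.    1.94]
shift [ 0.1303 -0.0667  0.0015] spin 2.1
```

```bash
python3 -m inch '[[[0.03,-0.015,0],0],[[0.06,-0.03,0],1],[[0.09,-0.045,0],2],[[0.12,-0.06,0],2.1],[[0.1303,-0.0667,0.0015],2.1]]' >/dev/null
python3 -m inch '[[[0,0,0],0],[[0,0,0],0]]' >/dev/null
python3 go.py 432.4 389 160 -4
python3 - <<'E'
from h import *
for n in("top","scene"):
    c=cam(n); save(c["image"],n+"2.png")
    for z in((.05,.066),(.125,.165)):
      for ce,a,Q in regions(c,*z,40):
        m=Q.mean(0)
        if .35<m[0]<.6 and .3<m[1]<.45: print(n,z,ce.round(),a,rect(Q[:,:2]),np.median(Q[:,2]).round(4))
E
```

```text
t 4.5 tcp [428.5 392.  156.4] psi -3.71 tilt 0.18 F [-0.1  0.4 -3.3] gap 10.8 j [ 0.6   0.36 -0.08  1.14 -0.    2.24]
shift [-0.0028  0.0041 -0.0035] spin 0.3
top (0.05, 0.066) [131. 252.] 243 (494.8, 384.2, 60.7, 32.6, 83.0) 0.0624
top (0.05, 0.066) [138. 276.] 56 (433.7, 368.3, 23.1, 18.8, 82.9) 0.0625
top (0.125, 0.165) [124. 280.] 612 (425.4, 380.3, 47.2, 91.3, 88.1) 0.1457
scene (0.05, 0.066) [242. 362.] 264 (497.3, 388.5, 53.6, 33.6, 86.1) 0.0629
scene (0.05, 0.066) [265. 386.] 94 (437.5, 411.9, 15.6, 19.0, 86.7) 0.0628
scene (0.125, 0.165) [272. 375.] 920 (429.2, 397.6, 45.4, 90.9, 86.5) 0.1466
```

View pics/scene2.png

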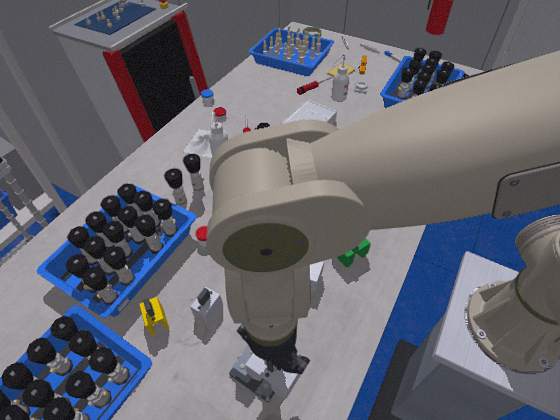

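The gauge is held upright above the clamp, which sits at about (258,368), with the bridge at (272,375). I'll correct the position and go down in stages, watching the forces.

```bash
python3 -m inch '[[[-0.0028,0.0049,0.0],0.3],[[-0.0028,0.0049,0.0],0.3],[[-0.0028,0.0049,0],0.3]]' >/dev/null
python3 go.py 433.2 389 140 -4
python3 -m inch '[[[0,0,0.005],0],[[0,0,0.01],0],[[0,0,0.015],0],[[0,0,0.015],0]]' >/dev/null
python3 go.py 433.2 389 130 -4
```

```text
t 4.9 tcp [435.6 386.6 157.3] psi -4.3 tilt 0.17 F [-0.6  0.2 -3.5] gap 10.2 j [ 0.59  0.36 -0.07  1.14 -0.    2.24]
shift [ 0.0022 -0.0026  0.0172] spin -0.3
t 5.2 tcp [434.9 386.  140.7] psi -4.31 tilt 0.24 F [-1.1 -0.1 -3.6] gap 10.1 j [ 0.59  0.37 -0.1   1.11 -0.    2.24]
shift [ 0.0029 -0.0019  0.0107] spin -0.3
```

```bash
python3 -m inch '[[[0.0025,-0.0017,0.003],-0.3],[[0.0025,-0.0017,0.006],-0.3],[[0.0025,-0.0017,0.006],-0.3],[[0.0025,-0.0017,0.006],-0.3],[[0.0025,-0.0017,0.006],-0.3]]' >/dev/null
python3 go.py 433.2 389 130 -4
python3 - <<'E'
from h import *
for n in("top","scene"):
    c=cam(n); 
    for z in((.05,.066),(.115,.15)):
      for ce,a,Q in regions(c,*z,40):
        m=Q.mean(0)
        if .35<m[0]<.6 and .3<m[1]<.45: print(n,z,ce.round(),a,rect(Q[:,:2]),np.median(Q[:,2]).round(4))
E
```

```text
t 5.6 tcp [433.4 388.7 134.8] psi -4.0 tilt 0.24 F [ 0.6  0.5 -3.2] gap 10.3 j [ 0.59  0.37 -0.11  1.09 -0.    2.24]
shift [ 0.0003 -0.0002  0.0048] spin 0.0
top (0.05, 0.066) [131. 252.] 246 (495.0, 384.1, 60.0, 32.9, 83.5) 0.0621
top (0.05, 0.066) [139. 276.] 43 (432.8, 363.4, 14.2, 19.0, 76.9) 0.0612
top (0.115, 0.15) [128. 278.] 549 (430.1, 376.2, 46.9, 90.4, 88.4) 0.1244
scene (0.05, 0.066) [242. 362.] 256 (501.2, 391.0, 32.3, 54.1, 8.8) 0.0629
scene (0.05, 0.066) [265. 387.] 79 (437.5, 412.7, 13.7, 18.7, 86.4) 0.063
scene (0.115, 0.15) [270. 375.] 806 (433.4, 398.8, 38.9, 90.3, 87.0) 0.1248
```

```bash
python3 -m inch '[[[0,0,0.005],0],[[0,0,0.010],0],[[0,0,0.014],0],[[0,0,0.014],0]]' >/dev/null
python3 go.py 433.4 389 112 -4
python3 -m inch '[[[0,0,0.003],0],[[0,0,0.006],0],[[0,0,0.006],0]]' >/dev/null
python3 go.py 433.4 389 106 -4
```

```text
t 6.1 tcp [432.8 388.1 119.5] psi -4.01 tilt 0.33 F [-0.6 -0.7 -3. ] gap 10.3 j [ 0.59  0.38 -0.13  1.06 -0.    2.24]
shift [0.001  0.0006 0.0075] spin -0.0
t 6.3 tcp [432.3 387.8 112.6] psi -4.01 tilt 0.4 F [-0.8  0.6 -3.8] gap 10.3 j [ 0.59  0.39 -0.14  1.05 -0.    2.24]
shift [0.0014 0.001  0.0066] spin -0.0
```

```bash
python3 -m inch '[[[0.001,0.001,0.003],0],[[0.001,0.001,0.006],0],[[0.001,0.001,0.009],0],[[0.001,0.001,0.009],0]]' >/dev/null
python3 go.py 433.4 389 96 -4
python3 -m inch '[[[0,0.0005,0.003],0],[[0,0.0005,0.006],0],[[0,0.0005,0.006],0]]' >/dev/null
python3 go.py 433.4 389 83 -4
```

```text
t 6.7 tcp [433.  388.4 102.8] psi -4.01 tilt 0.46 F [ 0.6 -0.3 -3.8] gap 10.3 j [ 0.59  0.4  -0.15  1.03 -0.    2.24]
shift [0.0007 0.0004 0.0068] spin -0.0
t 6.9 tcp [432.5 388.   96. ] psi -4.0 tilt 0.56 F [-1.8  0.5 -3.3] gap 10.4 j [ 0.59  0.41 -0.16  1.01 -0.    2.23]
shift [0.0011 0.0009 0.013 ] spin 0.0
```

```bash
python3 -m inch '[[[0.0005,0.001,0.004],0],[[0.0005,0.001,0.008],0],[[0.0005,0.001,0.010],0],[[0.0005,0.001,0.010],0]]' >/dev/null
python3 go.py 433.4 389 83 -4
python3 -m inch '[[[0,0.0003,0.002],0],[[0,0.0003,0.003],0],[[0,0.0003,0.003],0]]' >/dev/null
python3 go.py 433.4 389 83 -4
```

```text
t 7.2 tcp [432.7 388.   84.9] psi -4.0 tilt 0.67 F [-2.8 -0.4 -3.7] gap 10.4 j [ 0.59  0.42 -0.17  0.99 -0.    2.23]
shift [0.0011 0.0006 0.0019] spin 0.0
t 7.5 tcp [433.  388.   83.2] psi -3.99 tilt 0.62 F [-4.  -1.2  6.2] gap 10.3 j [ 0.59  0.42 -0.18  0.99 -0.    2.23]
shift [0.001  0.0004 0.0002] spin 0.0
```

```bash
python3 -m inch '[[[0,0,0],0],[[0,0,0],0],[[0,0,0],0],[[0,0,0],0],[[0,0,0],0]]' 0 60 >/dev/null
python3 -m inch '[[[0,0,-0.03],0],[[0,0,-0.06],0],[[0,0,-0.09],0],[[0,0,-0.12],0],[[0,0,-0.13],0]]' >/dev/null
python3 go.py 494.5 130 190 9.5
```

```text
t 8.3 tcp [436.2 390.2 218.2] psi -4.0 tilt 0.21 F [-0.   0.3  1.1] gap 86.0 j [ 0.59  0.34  0.05  1.29 -0.    2.23]
shift [-0.2554  0.0764  0.029 ] spin -13.5
```

```bash
python3 -m inch '[[[-0.036,0.011,0],-3],[[-0.073,0.022,0.01],-6],[[-0.11,0.033,0.02],-9],[[-0.147,0.044,0.029],-12],[[-0.184,0.055,0.029],-13.5]]' >/dev/null
python3 go.py 494.5 130 150 9.5
python3 - <<'E'
from h import *
for n in("top","scene"):
    c=cam(n); save(c["image"],n+"3.png")
    for ce,a,Q in regions(c,.05,.08,40):
        m=Q.mean(0)
        if .35<m[0]<.6 and .3<m[1]<.45: print(n,ce.round(),a,rect(Q[:,:2]),np.median(Q[:,2]).round(4))
E
```

```text
t 8.7 tcp [477.1 200.9 187.5] psi 9.68 tilt 0.34 F [-0.   0.3  0.1] gap 85.3 j [ 0.25  0.22 -0.18  1.17 -0.    1.65]
shift [-0.0727  0.0055  0.0378] spin 0.2
scene [267. 372.] 1939 (450.0, 387.2, 64.7, 128.3, 86.8) 0.0721
```

```bash
python3 -m inch '[[[-0.035,0.003,0],0],[[-0.0727,0.0055,0.03],0],[[-0.0727,0.0055,0.06],0],[[-0.0727,0.0055,0.09],0],[[-0.0727,0.0055,0.11],0]]' >/dev/null
python3 go.py 494.5 130 65 9.5
python3 - <<'E'
from h import *
im=cv2.imread("pics/scene3.png"); t=cv2.imread("pics/top3.png")
a=cv2.resize(im[310:420,190:330],None,fx=3,fy=3,interpolation=cv2.INTER_CUBIC)
b=cv2.resize(t[210:320,80:200],None,fx=3,fy=3,interpolation=cv2.INTER_CUBIC)
cv2.imwrite("pics/crop3.png",np.hstack([a,b]))
E
```

```text
t 9.2 tcp [494.3 126.   76.3] psi 9.03 tilt 0.42 F [-0.4  0.7 -0.3] gap 85.3 j [ 0.1   0.3  -0.38  0.9  -0.01  1.51]
shift [0.004  0.0009 0.0113] spin -0.5
```

View pics/crop3.png

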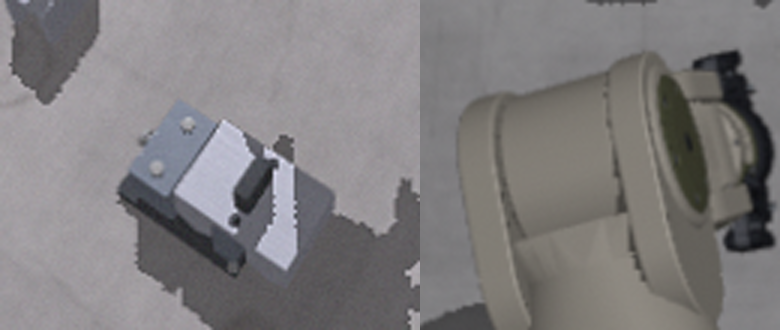

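The crop shows gauge_32 fully down astride the front jaw, with the pin collar standing out at the back at about (145,137). Next is gauge_26.

```bash
python3 -m inch '[[[0.003,0,0.006],-0.5],[[0.003,0,0.0105],-0.5],[[0.003,0,0.0105],-0.5],[[0.003,0,0.0105],-0.5]]' >/dev/null
python3 -m inch '[[[0,0,0],0],[[0,0,0],0],[[0,0,0],0],[[0,0,0],0],[[0,0,0],0]]' 1 70 >/dev/null
python3 -m inch '[[[0,0,0],0],[[0,0,0],0],[[0,0,0],0],[[0,0,0],0],[[0,0,0],0]]' >/dev/null
python3 go.py 494.5 130 65 9.5
python3 -m inch '[[[0,0,-0.03],0],[[0,0,-0.06],0],[[0,0,-0.09],0],[[0,0,-0.12],0],[[0,0,-0.15],0]]' >/dev/null
python3 go.py 660 18 215 -2
```

```text
t 10.4 tcp [495.1 129.6  67.5] psi 9.58 tilt 0.32 F [-0.5  0.4  4.4] gap 10.6 j [ 0.1   0.31 -0.39  0.88 -0.01  1.51]
shift [ 0.0005 -0.0005  0.0025] spin 0.1
t 10.8 tcp [494.7 130.3 218.2] psi 9.57 tilt 0.36 F [ 1.   0.1 -2. ] gap 10.9 j [ 0.1   0.2  -0.14  1.24 -0.01  1.51]
shift [-0.1382  0.1444  0.0033] spin 11.6
```

```bash
python3 -m inch '[[[-0.026,0.027,0],2.4],[[-0.052,0.054,0],4.8],[[-0.078,0.081,0],7.2],[[-0.104,0.109,0],9.6],[[-0.13,0.136,0],11.6]]' >/dev/null
python3 go.py 660 18 190 -2
python3 -m inch '[[[-0.004,0.004,0],0],[[-0.004,0.004,0],0],[[-0.004,0.004,0],0],[[-0.004,0.004,0],0]]' >/dev/null
python3 go.py 660 18 190 -2
python3 - <<'E'
from h import *
for n in("top","scene"):
    c=cam(n); save(c["image"],n+"4.png")
    for z in((.1,.125),(.195,.225)):
      for ce,a,Q in regions(c,*z,40):
        m=Q.mean(0)
        if .5<m[0]<.75 and -.25<m[1]<.2: print(n,z,ce.round(),a,rect(Q[:,:2]),np.median(Q[:,2]).round(4))
E
```

```text
t 11.2 tcp [651.4  23.6 217.4] psi -2.14 tilt 0.4 F [ 1.1  0.6 -1.2] gap 10.4 j [-0.08  0.48  0.25  1.35 -0.01  1.52]
shift [-0.0052  0.009   0.0274] spin -0.1
t 11.6 tcp [654.   20.2 216.9] psi -2.09 tilt 0.46 F [-0.5  0.  -1.5] gap 10.5 j [-0.09  0.48  0.26  1.36 -0.01  1.52]
shift [-0.0019  0.0062  0.0269] spin -0.1
top (0.1, 0.125) [214. 183.] 69 (663.2, 152.1, 12.1, 30.0, 88.9) 0.1191
top (0.1, 0.125) [322. 184.] 639 (651.5, -116.5, 176.9, 28.8, 89.6) 0.1093
scene (0.1, 0.125) [301. 159.] 295 (657.3, -141.5, 128.8, 30.3, 86.1) 0.1115
scene (0.1, 0.125) [252. 218.] 496 (660.4, 86.9, 149.7, 31.2, 85.8) 0.1108
scene (0.195, 0.225) [270. 175.] 574 (653.5, 21.7, 62.5, 79.1, 87.8) 0.2085
```

View pics/scene4.png

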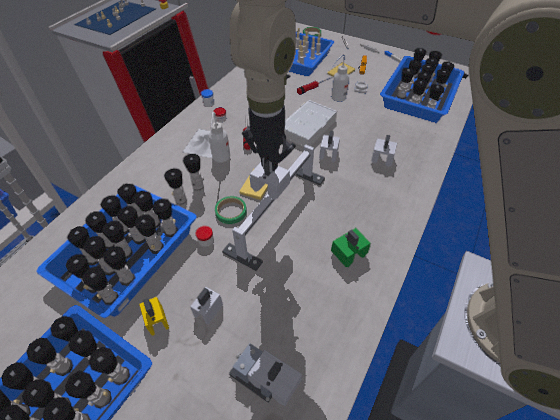

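Gauge_26 hangs level above the bar at about (270,170), so the next step is to fit the bar's line.

```bash
python3 - <<'E'
from h import *
for n in("scene0","top0"):
    c=load(n+".npz"); P=cloud(c).reshape(-1,3)
    q=P[(P[:,2]>.103)&(P[:,2]<.116)&(abs(P[:,0]-.657)<.04)&(P[:,1]>-.18)&(P[:,1]<.14)]
    ys=np.arange(-.17,.135,.02); X=[]
    for y in ys:
        s=q[abs(q[:,1]-y)<.01,0]; X.append(((s.max()+s.min())/2,s.max()-s.min()))
    X=np.array(X); f=np.polyfit(ys,X[:,0],1); print(n,"x=%.4f%+.4f y"%(f[1],f[0]),"width",X[:,1].mean().round(4),"res",np.std(X[:,0]-np.polyval(f,ys)).round(4), "at18",np.polyval(f,.018).round(4))
    print([ (np.percentile(q[:,1],k)).round(3) for k in(0,100)])
E
python3 go.py 661 18 190 -3
```

```text
scene0 x=0.6600+0.0347 y width 0.0209 res 0.0003 at18 0.6606
[np.float64(-0.179), np.float64(0.14)]
top0 x=0.6578+0.0321 y width 0.0195 res 0.0002 at18 0.6583
[np.float64(-0.18), np.float64(0.139)]
t 11.7 tcp [654.2  20.6 217.8] psi -2.05 tilt 0.4 F [-0.2 -0.2 -2.5] gap 10.7 j [-0.09  0.48  0.26  1.36 -0.01  1.52]
shift [-0.0022  0.007   0.0277] spin 0.9
```

```bash
python3 -m inch '[[[-0.0022,0.0064,0.008],0],[[-0.0022,0.0064,0.018],0],[[-0.0022,0.0064,0.028],0],[[-0.0022,0.0064,0.028],0],[[-0.0022,0.0064,0.028],0]]' >/dev/null
python3 go.py 660.6 18 160 -2
python3 -m inch '[[[0,0,0],0]]' >/dev/null
python3 go.py 660.6 18 160 -2
```

```text
t 12.1 tcp [659.2  18.3 188.1] psi -2.04 tilt 0.53 F [-0.8 -0.9 -1.7] gap 10.8 j [-0.09  0.5   0.22  1.3  -0.01  1.52]
shift [-0.0001  0.0016  0.0281] spin -0.0
t 12.2 tcp [659.2  18.3 188.2] psi -2.04 tilt 0.52 F [-0.1 -0.1 -1.1] gap 10.7 j [-0.09  0.5   0.22  1.3  -0.01  1.52]
shift [-0.0002  0.0016  0.0282] spin -0.0
```

```bash
python3 -m inch '[[[0,0.0016,0.007],0],[[0,0.0018,0.014],0],[[0,0.002,0.021],0],[[0,0.002,0.028],0],[[0,0.002,0.028],0]]' >/dev/null
python3 go.py 660.6 18 129.5 -2
python3 -m inch '[[[0,0.0008,0.007],0],[[0,0.001,0.014],0],[[0,0.001,0.021],0],[[0,0.001,0.026],0],[[0,0.001,0.026],0]]' >/dev/null
python3 go.py 660.6 18 129.5 -2
```

```text
t 12.6 tcp [659.8  18.2 157.8] psi -2.04 tilt 0.69 F [-0.3  0.7 -2.1] gap 10.5 j [-0.09  0.52  0.17  1.24 -0.01  1.52]
shift [-0.      0.0011  0.0283] spin -0.0
t 13.0 tcp [660.   18.1 130.5] psi -2.04 tilt 0.77 F [-0.7  0.3 -1.7] gap 10.7 j [-0.09  0.53  0.13  1.18 -0.01  1.51]
shift [-0.      0.0006  0.001 ] spin -0.0
```

```bash
python3 -m inch '[[[0,0,0.002],0],[[0,0,0.002],0],[[0,0,0.002],0]]' >/dev/null
python3 go.py
python3 -m inch '[[[0,0,0],0],[[0,0,0],0],[[0,0,0],0],[[0,0,0],0],[[0,0,0],0]]' 0 >/dev/null
python3 -m inch '[[[0,0,-0.02],0],[[0,0,-0.04],0],[[0,0,-0.06],0],[[0,0,-0.07],0],[[0,0,-0.07],0]]' >/dev/null
python3 go.py 652 319.5 185 -2.5
```

```text
t 13.3 tcp [660.3  18.  129.8] psi -2.04 tilt 0.69 F [-2.  -0.1  4.7] gap 10.8 j [-0.09  0.53  0.13  1.18 -0.01  1.51]
t 14.1 tcp [662.7  18.2 202.4] psi -2.04 tilt 0.46 F [-0.2  0.2  0.3] gap 85.3 j [-0.09  0.5   0.26  1.33 -0.01  1.52]
shift [ 0.3008 -0.0212  0.016 ] spin 0.5
```

```bash
python3 -m inch '[[[0.038,-0.003,0.003],0],[[0.076,-0.006,0.005],0],[[0.114,-0.009,0.008],0],[[0.152,-0.012,0.01],0],[[0.19,-0.015,0.012],0.5]]' >/dev/null
python3 go.py 652 319.5 185 -2.5
python3 - <<'E'
from h import *
for n in("top","scene"):
    c=cam(n); save(c["image"],n+"5.png")
    for z in((.1,.125),(.125,.165)):
      for ce,a,Q in regions(c,*z,40):
        m=Q.mean(0)
        if .5<m[0]<.75 and -.25<m[1]<.2: print(n,z,ce.round(),a,rect(Q[:,:2]),np.median(Q[:,2]).round(4))
E
```

```text
t 14.5 tcp [653.5 210.  187.7] psi -2.58 tilt 0.57 F [ 0.5  0.5 -0. ] gap 85.4 j [ 0.2   0.56  0.32  1.34 -0.    1.81]
shift [ 0.1094 -0.0064  0.0021] spin -0.1
top (0.1, 0.125) [280. 184.] 1736 (656.1, -23.0, 362.9, 78.8, 87.9) 0.1127
top (0.125, 0.165) [268. 182.] 73 (657.4, 16.6, 13.1, 30.7, 3.2) 0.1524
scene (0.1, 0.125) [277. 188.] 1209 (656.8, -50.2, 310.9, 79.4, 88.1) 0.1127
scene (0.125, 0.165) [268. 189.] 117 (658.8, 18.8, 31.3, 11.6, 86.7) 0.1476
```

View pics/top5.png

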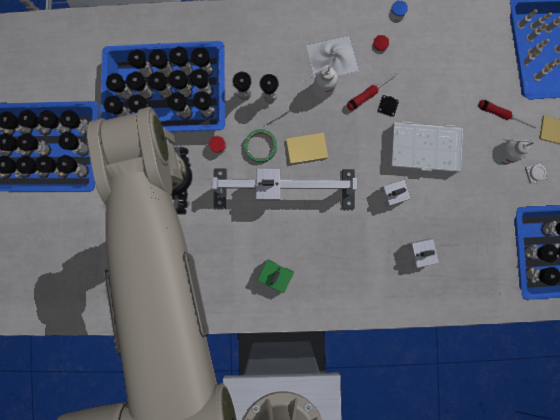

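Gauge_26 hangs astride the bar at (268,183). Next is gauge_8.

```bash
python3 -m inch '[[[0.035,-0.002,0],0],[[0.07,-0.004,0],0],[[0.1,-0.006,0.02],0],[[0.1094,-0.0064,0.05],0],[[0.1094,-0.0064,0.08],0]]' >/dev/null
python3 go.py 652 319.5 65 -2.5
python3 -m inch '[[[0,0,0],0],[[0,0,0],0]]' >/dev/null
python3 go.py 652 319.5 65 -2.5
```

```text
t 15.0 tcp [649.2 326.7 105.2] psi -1.93 tilt 0.47 F [ 0.1 -0.1  0.1] gap 85.4 j [0.36 0.67 0.31 1.22 0.   1.96]
shift [-0.007   0.0033  0.0402] spin 0.6
t 15.2 tcp [646.8 326.  101.7] psi -1.91 tilt 0.87 F [ 0.6 -0.4  0.2] gap 85.4 j [0.36 0.68 0.31 1.22 0.   1.96]
shift [-0.0061  0.0059  0.0366] spin 0.6
```

```bash
python3 -m inch '[[[-0.006,0.005,0.012],0.6],[[-0.006,0.0055,0.025],0.6],[[-0.006,0.0055,0.036],0.6],[[-0.006,0.0055,0.036],0.6],[[-0.006,0.0055,0.036],0.6]]' >/dev/null
python3 go.py 652 319.5 65 -2.5
python3 -m inch '[[[0,0,0],0],[[0,0,0],0],[[0,0,0],0],[[0,0,0],0],[[0,0,0],0]]' 1 70 >/dev/null
python3 -m inch '[[[0,0,0],0],[[0,0,0],0],[[0,0,0],0],[[0,0,0],0],[[0,0,0],0]]' >/dev/null
python3 go.py 652 319.5 65 -2.5
```

```text
t 15.6 tcp [651.9 318.8  65.7] psi -2.57 tilt 0.89 F [-0.3  0.1  0.4] gap 85.4 j [ 0.34  0.7   0.26  1.15 -0.    1.96]
shift [0.0007 0.0001 0.0007] spin -0.1
t 16.4 tcp [652.3 319.1  66.5] psi -2.56 tilt 0.81 F [ 0.3 -0.4  0.9] gap 10.4 j [ 0.34  0.7   0.26  1.15 -0.    1.96]
shift [ 0.0004 -0.0003  0.0015] spin -0.1
```

```bash
python3 -m inch '[[[0,0,-0.03],0],[[0,0,-0.06],0],[[0,0,-0.09],0],[[-0.01,0,-0.12],0],[[-0.03,0,-0.15],0]]' >/dev/null
python3 go.py 663.5 98 215 -2
python3 -m inch '[[[-0.035,0.001,0],0],[[-0.07,0.002,0],0],[[-0.105,0.003,0],0],[[-0.14,0.004,0],0],[[-0.17,0.005,0],0]]' >/dev/null
python3 go.py 663.5 98 195 -2
```

```text
t 16.9 tcp [651.9 291.5 216.6] psi -2.39 tilt 0.92 F [ 1.3 -0.3 -2.6] gap 10.5 j [0.31 0.63 0.5  1.46 0.   1.92]
shift [-0.1929  0.0197  0.0023] spin -0.4
t 17.3 tcp [649.  119.3 216.6] psi -2.42 tilt 1.02 F [ 0.1  0.6 -3. ] gap 11.1 j [ 0.06  0.5   0.3   1.38 -0.    1.68]
shift [-0.0205  0.0158  0.0214] spin -0.4
```

```bash
python3 -m inch '[[[-0.0205,0.0158,0],-0.4],[[-0.0205,0.0158,0],-0.4],[[-0.0205,0.0158,0.01],-0.4],[[-0.0205,0.0158,0.02],-0.4],[[-0.0205,0.0158,0.02],-0.4]]' >/dev/null
python3 go.py 663.5 98 160 -2
python3 -m inch '[[[0,0,0],0],[[0,0,0],0]]' >/dev/null
python3 go.py 663.5 98 160 -2
```

```text
t 17.7 tcp [661.5  99.  192.6] psi -1.96 tilt 1.34 F [-0.1  0.5 -3.4] gap 11.0 j [ 0.03  0.53  0.29  1.35 -0.    1.64]
shift [-0.0007  0.0027  0.0326] spin 0.0
t 17.9 tcp [660.3 100.3 191.3] psi -1.86 tilt 1.5 F [ 0.1 -0.1 -2.3] gap 10.8 j [ 0.03  0.53  0.28  1.35 -0.    1.64]
shift [-0.0021  0.004   0.0312] spin 0.1
```

```bash
echo 'print("toolz",M[:,2].round(4))' >> go.py
python3 -m inch '[[[-0.002,0.004,0.006],0],[[-0.002,0.004,0.012],0],[[-0.002,0.004,0.018],0],[[-0.002,0.004,0.018],0],[[-0.002,0.004,0.018],0]]' >/dev/null
python3 go.py 663.5 98 160 -2
```

```text
t 18.3 tcp [663.3  98.2 172.4] psi -1.85 tilt 1.58 F [ 0.2 -0.5 -2.8] gap 10.6 j [ 0.03  0.55  0.26  1.31 -0.    1.63]
shift [-0.0001  0.0005  0.0124] spin 0.1
toolz [-0.0272 -0.0047 -0.9996]
```

```bash
python3 go.py 664.8 98 128.5 -2
python3 -m inch '[[[0,0.0015,0.010],0],[[0,0.002,0.020],0],[[0,0.0025,0.030],0],[[0,0.0027,0.040],0],[[0,0.0027,0.040],0]]' >/dev/null
python3 go.py 664.8 98 128.5 -2
```

```text
t 18.3 tcp [663.3  98.2 172.4] psi -1.85 tilt 1.58 F [ 0.2 -0.5 -2.8] gap 10.6 j [ 0.03  0.55  0.26  1.31 -0.    1.63]
shift [0.0001 0.0027 0.0439] spin 0.1
toolz [-0.0272 -0.0047 -0.9996]
t 18.7 tcp [663.8  97.7 129.6] psi -1.86 tilt 1.77 F [-0.7 -0.1 -2.8] gap 10.8 j [ 0.03  0.57  0.19  1.22 -0.    1.63]
shift [0.0003 0.001  0.001 ] spin 0.1
toolz [-0.0305 -0.0049 -0.9995]
```

```bash
python3 -m inch '[[[0,0.0005,0.0025],0],[[0,0.0005,0.0025],0],[[0,0.0005,0.0025],0]]' >/dev/null
python3 go.py
python3 -m inch '[[[0,0,0],0],[[0,0,0],0],[[0,0,0],0],[[0,0,0],0],[[0,0,0],0]]' 0 >/dev/null
python3 -m inch '[[[0,0,-0.02],0],[[0,0,-0.04],0],[[0,0,-0.06],0],[[0,0,-0.075],0],[[0,0,-0.075],0]]' >/dev/null
python3 go.py 634 -319 190 15.8
```

```text
t 18.9 tcp [664.3  97.8 128.7] psi -1.86 tilt 1.7 F [-2.4  0.1  5.1] gap 10.8 j [ 0.03  0.57  0.19  1.22 -0.    1.63]
toolz [-0.0293 -0.0048 -0.9996]
t 19.8 tcp [668.4  98.1 207.4] psi -1.86 tilt 1.36 F [ 0.6 -0.2  0.4] gap 85.2 j [ 0.03  0.55  0.34  1.39 -0.    1.63]
shift [-0.4179 -0.0204  0.0201] spin -17.7
toolz [-0.0233 -0.0046 -0.9997]
```

```bash
python3 -m inch '[[[-0.04,-0.002,0],0],[[-0.08,-0.004,0],0],[[-0.12,-0.006,0],0],[[-0.16,-0.008,0],0],[[-0.2,-0.01,0],0]]' >/dev/null
python3 -m inch '[[[-0.04,-0.002,0],-3],[[-0.08,-0.004,0],-7],[[-0.12,-0.006,0],-11],[[-0.16,-0.008,0],-15],[[-0.19,-0.01,0],-17.7]]' >/dev/null
python3 go.py 634 -319 150 15.8
python3 - <<'E'
from h import *
c=cam("scene"); save(c["image"],"scene6.png")
for z in((.05,.065),(.145,.16)):
      for ce,a,Q in regions(c,*z,30):
        m=Q.mean(0)
        if .35<m[0]<.75 and -.45<m[1]<.2: print(z,ce.round(),a,rect(Q[:,:2]),np.median(Q[:,2]).round(4))
E
```

```text
t 20.6 tcp [ 634.1 -295.7  206.9] psi 15.96 tilt 1.5 F [ 0.2 -0.1  0.5] gap 85.7 j [-0.54  0.6   0.43  1.42 -0.02  0.75]
shift [-0.0226 -0.0051  0.057 ] spin 0.2
toolz [-0.0258 -0.0042 -0.9997]
(0.05, 0.065) [330. 143.] 197 (634.0, -320.3, 53.9, 62.2, 14.5) 0.0579
(0.05, 0.065) [385. 147.] 269 (472.6, -385.4, 66.2, 64.5, 10.0) 0.0579
(0.05, 0.065) [308. 164.] 30 (648.7, -193.2, 24.4, 9.9, 23.3) 0.0575
(0.05, 0.065) [351. 244.] 540 (424.0, 6.4, 80.3, 61.4, 62.8) 0.0585
(0.05, 0.065) [241. 247.] 43 (663.2, 157.4, 30.0, 12.7, 19.2) 0.0566
(0.145, 0.16) [269. 186.] 64 (659.4, 18.5, 32.7, 12.6, 87.1) 0.1541
(0.145, 0.16) [250. 207.] 70 (663.4, 98.5, 31.3, 13.4, 85.7) 0.1539
```

View pics/scene6.png

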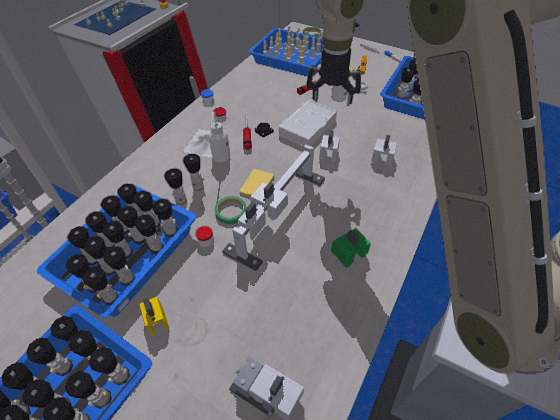

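Gauges 8 and 26 hang on the bar at about (250,210) and (268,188), and gauge_32 is still in the clamp. A white box stands beside gauge_14, so I'll half-close the fingers before going down.

```bash
python3 -m inch '[[[-0.0226,-0.0051,0],0.2],[[-0.0226,-0.0051,0],0.2],[[-0.0226,-0.0051,0.03],0.2],[[-0.0226,-0.0051,0.06],0.2],[[-0.0226,-0.0051,0.07],0.2]]' 0.5 >/dev/null
python3 go.py 634 -320 65.5 15.8
python3 - <<'E'
from h import *
P=cloud(load("scene0.npz")).reshape(-1,3)
q=P[(P[:,0]>.64)&(P[:,0]<.8)&(P[:,1]<-.29)&(P[:,1]>-.52)&(P[:,2]>.015)&((P[:,0]>.68))]
print(q.min(0),q.max(0))
E
```

```text
t 21.1 tcp [ 630.2 -323.2  130.6] psi 15.53 tilt 1.87 F [-0.5  0.5 -2.1] gap 42.5 j [-0.58  0.64  0.32  1.27 -0.02  0.72]
shift [0.0017 0.0066 0.0649] spin -0.3
toolz [-0.0326 -0.0026 -0.9995]
[ 0.68765261 -0.51264777  0.01543973] [ 0.79985229 -0.31345432  0.04881302]
```

```bash
python3 -m inch '[[[0.001,0.005,0.015],-0.3],[[0.001,0.0055,0.035],-0.3],[[0.001,0.0055,0.055],-0.3],[[0.001,0.0055,0.063],-0.3],[[0.001,0.0055,0.063],-0.3]]' >/dev/null
python3 go.py 634 -320 65.5 15.8
python3 -m inch '[[[0,0,0],0],[[0,0,0],0],[[0,0,0],0],[[0,0,0],0],[[0,0,0],0]]' 1 70 >/dev/null
python3 -m inch '[[[0,0,0],0],[[0,0,0],0],[[0,0,0],0]]' >/dev/null
python3 go.py 634 -320 65 15.8
```

```text
t 21.5 tcp [ 631.6 -319.4   64.6] psi 15.86 tilt 2.13 F [ 0.3 -0.5 -0.4] gap 42.5 j [-0.57  0.68  0.22  1.14 -0.02  0.72]
shift [-0.0012  0.0021 -0.001 ] spin 0.1
toolz [-3.720e-02  3.000e-04 -9.993e-01]
t 22.2 tcp [ 632.4 -320.    66.1] psi 15.85 tilt 2.0 F [-0.   0.3 -0.7] gap 10.7 j [-0.57  0.68  0.22  1.14 -0.02  0.72]
shift [-0.0005  0.0016  0.0011] spin 0.1
toolz [-0.0349 -0.0011 -0.9994]
```

```bash
python3 -m inch '[[[0,0,-0.03],0],[[0,0,-0.06],0],[[0,0,-0.09],0],[[0,0,-0.12],0],[[0,0,-0.15],0]]' >/dev/null
python3 go.py 655.2 -142 215 -2
python3 -m inch '[[[0.03,-0.002,0],4],[[0.06,-0.004,0],7],[[0.09,-0.006,0],11],[[0.12,-0.008,0],15],[[0.15,-0.01,0],17.7]]' >/dev/null
python3 go.py 655.2 -142 195 -2
```

```text
t 22.6 tcp [ 637.2 -319.5  216.8] psi 15.85 tilt 2.06 F [ 0.8 -0.3 -2.6] gap 11.0 j [-0.57  0.64  0.52  1.48 -0.02  0.73]
shift [0.1658 0.0658 0.0011] spin 17.9
toolz [-3.590e-02 -4.000e-04 -9.994e-01]
t 23.0 tcp [ 585.7 -176.7  218.1] psi -2.07 tilt 2.11 F [ 0.4  0.5 -2.7] gap 10.9 j [-0.42  0.42  0.17  1.35 -0.01  1.19]
shift [0.0372 0.069  0.0205] spin -0.1
toolz [-0.0368 -0.     -0.9993]
```

```bash
python3 -m inch '[[[0.015,0.025,0],0],[[0.03,0.05,0],0],[[0.036,0.069,0],0],[[0.036,0.069,0.008],0],[[0.036,0.069,0.015],0]]' >/dev/null
python3 -m inch '[[[0,0,0],0],[[0,0,0],0]]' >/dev/null
python3 go.py 656 -142 180 -2
```

```text
t 23.6 tcp [ 654.3 -142.7  197.9] psi -2.02 tilt 2.33 F [-0.1 -0.4 -1.3] gap 10.9 j [-0.33  0.55  0.32  1.38 -0.01  1.28]
shift [0.0008 0.0024 0.0178] spin -0.0
toolz [-4.070e-02  9.000e-04 -9.992e-01]
```

```bash
python3 -m inch '[[[0.0008,0.0035,0.008],0],[[0.0008,0.0037,0.017],0],[[0.0008,0.004,0.025],0],[[0.0008,0.004,0.027],0],[[0.0008,0.004,0.027],0]]' >/dev/null
python3 go.py 656.9 -142 150 -2
python3 - <<'E'
from h import *
c=cam("scene"); save(c["image"],"scene7.png")
for ce,a,Q in regions(c,.157,.172,30):
        m=Q.mean(0)
        if .35<m[0]<.75 and -.45<m[1]<.2: print(ce.round(),a,rect(Q[:,:2]),np.median(Q[:,2]).round(4))
E
```

```text
t 24.0 tcp [ 656.3 -142.   169.3] psi -2.04 tilt 2.47 F [-0.   0.2 -2.7] gap 10.7 j [-0.33  0.56  0.28  1.33 -0.01  1.28]
shift [-0.      0.0015  0.0193] spin -0.0
toolz [-0.0431  0.0017 -0.9991]
[300. 149.] 236 (654.7, -143.4, 60.9, 55.0, 87.3) 0.1629
```

```bash
python3 -m inch '[[[0,0.001,0.008],0],[[0,0.0013,0.016],0],[[0,0.0016,0.022],0],[[0,0.0016,0.022],0]]' >/dev/null
python3 go.py 657.3 -142 127.5 -2
python3 -m inch '[[[0,0.001,0.007],0],[[0,0.0013,0.014],0],[[0,0.0015,0.019],0],[[0,0.0015,0.019],0]]' >/dev/null
python3 go.py 657.3 -142 127.5 -2
```

```text
t 24.4 tcp [ 656.4 -141.7  145.9] psi -2.03 tilt 2.58 F [ 0.  -0.  -3.4] gap 10.9 j [-0.33  0.57  0.24  1.28 -0.01  1.28]
shift [-0.0003  0.0018  0.0183] spin -0.0
toolz [-0.0449  0.0023 -0.999 ]
t 24.7 tcp [ 657.  -141.7  128.1] psi -2.02 tilt 2.52 F [-2.8  0.1  5.4] gap 11.1 j [-0.33  0.58  0.21  1.24 -0.01  1.28]
shift [-0.0003  0.0004  0.0006] spin -0.0
toolz [-0.0439  0.0019 -0.999 ]
```

```bash
python3 -m inch '[[[0,0,0.001],0],[[0,0,0.001],0],[[0,0,0],0],[[0,0,0],0],[[0,0,0],0]]' 0 >/dev/null
python3 -m inch '[[[0,0,0],0],[[0,0,-0.02],0],[[0,0,-0.04],0],[[0,0,-0.06],0],[[0,0,-0.075],0]]' >/dev/null
python3 go.py 472.5 -387 190 10
python3 -m inch '[[[-0.03,-0.025,0],-2],[[-0.06,-0.05,0],-5],[[-0.09,-0.075,0],-8],[[-0.12,-0.1,0],-10],[[-0.15,-0.125,0],-12]]' >/dev/null
python3 go.py 472.5 -387 190 10
```

```text
t 25.6 tcp [ 660.7 -142.   204.6] psi -2.03 tilt 2.44 F [1.3 0.2 0.3] gap 85.2 j [-0.32  0.56  0.36  1.41 -0.01  1.28]
shift [-0.2515 -0.1787  0.0222] spin -12.0
toolz [-0.0426  0.0015 -0.9991]
t 26.0 tcp [ 529.4 -288.4  209.9] psi 10.12 tilt 2.43 F [ 0.3 -1.3  0.2] gap 85.1 j [-0.62  0.41  0.13  1.33 -0.02  0.77]
shift [-0.0873 -0.0725  0.0222] spin 0.1
toolz [-0.0424  0.0012 -0.9991]
```

```bash
python3 -m inch '[[[-0.03,-0.025,0],0],[[-0.06,-0.05,0],0],[[-0.0873,-0.0725,0.01],0],[[-0.0873,-0.0725,0.03],0],[[-0.0873,-0.0725,0.05],0]]' >/dev/null
python3 -m inch '[[[0,0,0],0],[[0,0,0],0]]' >/dev/null
python3 go.py 472.5 -387 66 10
python3 - <<'E'
from h import *
c=cam("scene"); save(c["image"],"scene8.png")
for z in((.05,.065),(.145,.16)):
  for ce,a,Q in regions(c,*z,30):
        m=Q.mean(0)
        if .35<m[0]<.75 and -.45<m[1]<.2: print(ce.round(),a,rect(Q[:,:2]),np.median(Q[:,2]).round(4))
E
```

```text
t 26.6 tcp [ 469.4 -389.9  161.7] psi 9.82 tilt 2.42 F [ 0.8  0.3 -0.6] gap 85.4 j [-0.81  0.44  0.05  1.22 -0.03  0.59]
shift [0.0016 0.0075 0.0955] spin -0.2
toolz [-4.220e-02  9.000e-04 -9.991e-01]
[385. 147.] 269 (472.6, -385.7, 66.3, 64.7, 10.0) 0.0582
[351. 244.] 536 (424.3, 6.4, 80.1, 61.5, 62.7) 0.0587
[241. 247.] 39 (662.9, 157.2, 28.8, 11.2, 22.9) 0.0572
[299. 150.] 53 (655.1, -143.6, 32.3, 12.7, 88.0) 0.1539
[268. 187.] 64 (659.9, 18.7, 14.0, 30.2, 2.3) 0.1541
[250. 207.] 72 (662.8, 98.5, 29.9, 13.3, 88.9) 0.1539
```

```bash
python3 -m inch '[[[0.002,0.006,0.03],-0.2],[[0.002,0.007,0.06],-0.2],[[0.002,0.0075,0.085],-0.2],[[0.002,0.0075,0.094],-0.2],[[0.002,0.0075,0.094],-0.2]]' >/dev/null
python3 go.py 472.5 -386.5 66 10
python3 -m inch '[[[0,0,0],0],[[0,0,0],0],[[0,0,0],0],[[0,0,0],0],[[0,0,0],0]]' 1 70 >/dev/null
python3 -m inch '[[[0,0,0],0],[[0,0,0],0],[[0,0,0],0],[[0,0,0],0],[[0,0,0],0]]' >/dev/null
python3 go.py 472.5 -386.5 66 10
```

```text
t 27.0 tcp [ 473.1 -385.6   67.5] psi 10.12 tilt 2.46 F [ 0.6 -0.3  1.1] gap 85.2 j [-0.8   0.5  -0.09  1.01 -0.03  0.59]
shift [-0.0007 -0.0007  0.0015] spin 0.1
toolz [-0.0428  0.0016 -0.9991]
t 27.9 tcp [ 474.1 -386.6   69.6] psi 10.12 tilt 2.31 F [-0.7  1.   5.7] gap 10.5 j [-0.8   0.5  -0.09  1.02 -0.03  0.59]
shift [ 0.0004 -0.0014  0.0036] spin 0.1
toolz [-4.030e-02 -9.000e-04 -9.992e-01]
```

```bash
python3 -m inch '[[[0,0,-0.035],0],[[0,0,-0.07],0],[[0,0,-0.105],0],[[0,0,-0.14],0],[[0,0,-0.165],0]]' >/dev/null
python3 go.py 560 -62 235 -2
python3 -m inch '[[[0.04,-0.005,0],2],[[0.08,-0.01,0],4],[[0.12,-0.01,0],6],[[0.16,-0.01,0],9],[[0.2,-0.01,0],12.1]]' >/dev/null
python3 go.py 575 -62 235 -2
```

```text
t 28.3 tcp [ 480.9 -386.7  237.1] psi 10.11 tilt 2.25 F [-0.5 -0.4 -0.9] gap 10.5 j [-0.79  0.42  0.22  1.39 -0.03  0.6 ]
shift [ 0.3057  0.1348 -0.0018] spin 12.1
toolz [-0.0392 -0.0022 -0.9992]
t 28.7 tcp [ 434.8 -189.8  237.6] psi -2.19 tilt 2.32 F [ 1.4  1.2 -1.6] gap 10.7 j [-0.57  0.15 -0.15  1.3  -0.02  1.04]
shift [ 0.1331  0.1352 -0.0033] spin -0.2
toolz [-0.0405 -0.0014 -0.9992]
```

```bash
python3 -m inch '[[[0.027,0.027,0],0],[[0.054,0.054,0],0],[[0.081,0.081,0],0],[[0.108,0.108,0],0],[[0.133,0.135,0],0]]' >/dev/null
python3 go.py 659.7 -62 220 -2
python3 -m inch '[[[-0.004,0.025,0],0],[[-0.005,0.05,0],0],[[-0.005,0.07,0],0],[[-0.005,0.076,0],0],[[-0.005,0.076,0],0]]' >/dev/null
python3 go.py 659.7 -62 195 -2
```

```text
t 29.1 tcp [575.2 -60.2 231.1] psi -2.17 tilt 2.38 F [ 0.6 -0.9 -1.6] gap 10.4 j [-0.24  0.36  0.1   1.36 -0.01  1.37]
shift [0.0014 0.0849 0.0076] spin -0.2
toolz [-0.0416 -0.0014 -0.9991]
t 29.5 tcp [651.5 -68.1 225.9] psi -2.15 tilt 2.52 F [-0.8  0.2 -2.2] gap 10.5 j [-0.22  0.52  0.34  1.44 -0.01  1.39]
shift [0.0065 0.0093 0.0305] spin -0.2
toolz [-0.044 -0.001 -0.999]
```

```bash
python3 -m inch '[[[0.0065,0.009,0],-0.2],[[0.0065,0.009,0.01],-0.2],[[0.0065,0.009,0.025],-0.2],[[0.0065,0.009,0.032],-0.2],[[0.0065,0.009,0.032],-0.2]]' >/dev/null
python3 go.py 659.7 -62 185 -2
python3 -m inch '[[[0,0,0],0],[[0,0,0],0]]' >/dev/null
python3 go.py 659.7 -62 172 -2
python3 - <<'E'
from h import *
c=cam("scene"); save(c["image"],"scene9.png")
for ce,a,Q in regions(c,.172,.195,30):
        m=Q.mean(0)
        if .35<m[0]<.75 and -.45<m[1]<.2: print(ce.round(),a,rect(Q[:,:2]),np.median(Q[:,2]).round(4))
E
```

```text
t 29.9 tcp [656.7 -61.9 191. ] psi -1.97 tilt 2.82 F [-1.1 -0.1 -2. ] gap 11.0 j [-0.21  0.54  0.29  1.37 -0.01  1.39]
shift [-0.      0.0033  0.0058] spin 0.0
toolz [-4.910e-02 -1.000e-04 -9.988e-01]
t 30.1 tcp [655.9 -62.1 191.2] psi -2.0 tilt 2.86 F [ 0.1 -0.2 -2. ] gap 11.0 j [-0.21  0.54  0.29  1.37 -0.01  1.39]
shift [0.0002 0.0048 0.019 ] spin 0.0
toolz [-4.980e-02 -1.000e-04 -9.988e-01]
[286. 162.] 375 (654.2, -63.8, 61.3, 67.1, 88.8) 0.1813
```

```bash
python3 -m inch '[[[0,0.004,0.005],0],[[0,0.0055,0.012],0],[[0,0.006,0.02],0],[[0,0.006,0.02],0],[[0,0.006,0.02],0]]' >/dev/null
python3 go.py 660.6 -62 150 -2
python3 -m inch '[[[0,0.001,0.007],0],[[0,0.0015,0.014],0],[[0,0.002,0.02],0],[[0,0.002,0.02],0]]' >/dev/null
python3 go.py 660.4 -62 131.6 -2
```

```text
t 30.6 tcp [660.7 -62.1 170.1] psi -1.99 tilt 2.93 F [ 0.5  0.6 -1.3] gap 10.4 j [-0.21  0.55  0.26  1.33 -0.01  1.4 ]
shift [0.0001 0.0009 0.02  ] spin 0.0
toolz [-5.100e-02  2.000e-04 -9.987e-01]
t 30.9 tcp [660.7 -62.  147.9] psi -1.99 tilt 3.09 F [ 0.2  0.5 -1.4] gap 10.7 j [-0.21  0.57  0.23  1.29 -0.01  1.4 ]
shift [-0.      0.0006  0.0163] spin 0.0
toolz [-5.400e-02  9.000e-04 -9.985e-01]
```

```bash
python3 -m inch '[[[0,0.0005,0.006],0],[[0,0.0007,0.012],0],[[0,0.001,0.0165],0],[[0,0.001,0.0175],0],[[0,0.001,0.0175],0]]' >/dev/null
python3 go.py 660.4 -62 131.6 -2
python3 -m inch '[[[0,0,0.001],0],[[0,0,0.001],0],[[0,0,0],0],[[0,0,0],0],[[0,0,0],0]]' 0 >/dev/null
python3 -m inch '[[[0,0,0],0],[[0,0,-0.02],0],[[0,0,-0.04],0],[[0,0,-0.06],0],[[0,0,-0.08],0]]' >/dev/null
python3 -m inch '[[[0,-0.03,-0.02],0],[[0,-0.06,-0.03],0],[[0,-0.09,-0.04],0],[[0,-0.12,-0.05],0],[[0,-0.16,-0.05],0]]' >/dev/null
python3 go.py
```

```text
t 31.3 tcp [660.6 -62.  131.5] psi -1.99 tilt 3.05 F [-2.7 -0.2  5.8] gap 10.6 j [-0.21  0.57  0.2   1.25 -0.01  1.4 ]
shift [ 0.     -0.0002 -0.    ] spin 0.0
toolz [-5.320e-02  6.000e-04 -9.986e-01]
t 32.6 tcp [508.6 -56.9 272. ] psi -1.98 tilt 2.84 F [-0.2 -0.6  0.4] gap 85.4 j [-0.26  0.22  0.02  1.42 -0.01  1.34]
toolz [-4.960e-02 -3.000e-04 -9.988e-01]
```

Run:
```python
from h import *
for n in("scene","top"):
  c=cam(n); save(c["image"],n+"10.png"); print(n)
  for z in((.055,.068),(.068,.08),(.1,.116),(.143,.16)):
   for ce,a,Q in regions(c,*z,30):
    m=Q.mean(0)
    if .38<m[0]<.75 and -.45<m[1]<.45: print(z,ce.round(),a,rect(Q[:,:2]),np.median(Q[:,2]).round(4))
a=cv2.imread("pics/scene10.png"); 
A=cv2.resize(a[310:420,190:330],None,fx=2.8,fy=2.8,interpolation=cv2.INTER_CUBIC);B=cv2.resize(a[120:280,210:350],None,fx=2.8,fy=2.8,interpolation=cv2.INTER_CUBIC)
A=np.vstack([A,np.zeros((B.shape[0]-A.shape[0],A.shape[1],3),np.uint8)]); cv2.imwrite("pics/crop10.png",np.hstack([A,B]))
```

```text
scene
(0.055, 0.068) [351. 243.] 509 (424.8, 7.8, 78.9, 62.3, 62.9) 0.0587
(0.055, 0.068) [241. 246.] 37 (662.8, 157.2, 28.4, 11.9, 22.4) 0.0617
(0.055, 0.068) [151. 312.] 367 (743.3, 401.1, 41.6, 61.4, 55.3) 0.0583
(0.055, 0.068) [247. 374.] 533 (480.6, 409.4, 59.8, 34.8, 88.7) 0.0631
(0.055, 0.068) [264. 402.] 40 (427.3, 438.8, 3.6, 32.6, 87.4) 0.0625
(0.068, 0.08) [257. 231.] 46 (643.2, 101.1, 55.4, 9.0, 79.7) 0.074
(0.068, 0.08) [276. 390.] 1383 (415.2, 407.9, 61.9, 91.7, 88.1) 0.073
(0.1, 0.116) [308. 151.] 42 (650.4, -191.2, 27.8, 15.5, 11.9) 0.1119
(0.1, 0.116) [300. 166.] 99 (638.1, -131.7, 76.8, 36.5, 51.5) 0.11
(0.1, 0.116) [284. 185.] 134 (644.5, -48.7, 87.1, 43.8, 41.2) 0.1102
(0.1, 0.116) [268. 205.] 157 (646.9, 37.4, 97.0, 48.6, 34.7) 0.1097
(0.1, 0.116) [250. 225.] 132 (649.6, 111.0, 73.8, 38.7, 53.2) 0.1102
(0.1, 0.116) [238. 235.] 48 (663.7, 157.2, 28.4, 9.5, 15.4) 0.1077
(0.1, 0.116) [276. 384.] 122 (415.3, 408.3, 31.5, 12.8, 87.8) 0.1064
(0.143, 0.16) [299. 150.] 57 (655.7, -144.6, 33.1, 12.5, 86.7) 0.1536
(0.143, 0.16) [284. 167.] 62 (658.7, -63.6, 29.1, 12.6, 88.
[... 411 characters left out ...]
 91.2, 87.8) 0.0731
(0.1, 0.116) [219. 184.] 64 (659.3, 142.2, 23.6, 27.4, 77.8) 0.109
(0.1, 0.116) [348. 184.] 65 (652.8, -185.7, 17.3, 25.9, 87.0) 0.109
(0.1, 0.116) [252. 184.] 66 (659.7, 58.3, 22.8, 18.7, 85.0) 0.1096
(0.1, 0.116) [284. 184.] 80 (656.8, -21.9, 27.7, 20.2, 88.4) 0.1091
(0.1, 0.116) [317. 184.] 73 (650.4, -104.1, 20.9, 27.9, 85.6) 0.109
(0.1, 0.116) [117. 285.] 57 (412.3, 406.4, 28.1, 11.0, 88.6) 0.1068
(0.143, 0.16) [234. 181.] 60 (661.4, 97.7, 27.6, 10.7, 87.5) 0.1536
(0.143, 0.16) [301. 181.] 63 (656.6, -64.3, 29.5, 10.5, 87.9) 0.1538
(0.143, 0.16) [334. 181.] 69 (653.6, -143.6, 27.6, 12.7, 87.6) 0.1522
(0.143, 0.16) [268. 182.] 60 (656.6, 17.4, 27.0, 10.6, 87.1) 0.1535
```

View pics/crop10.png

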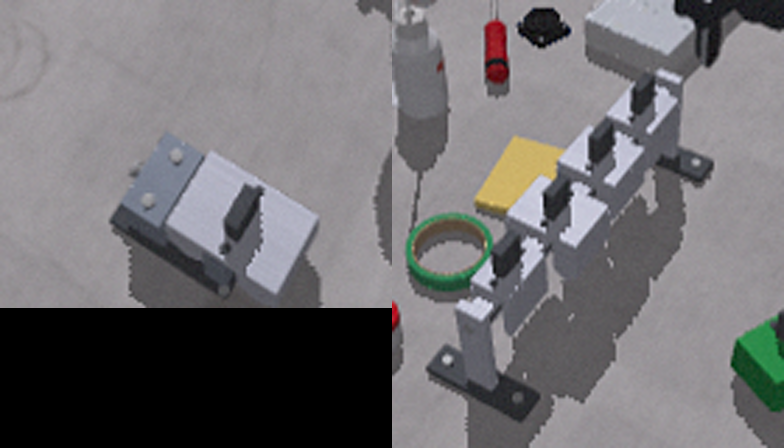

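View pics/top10.png

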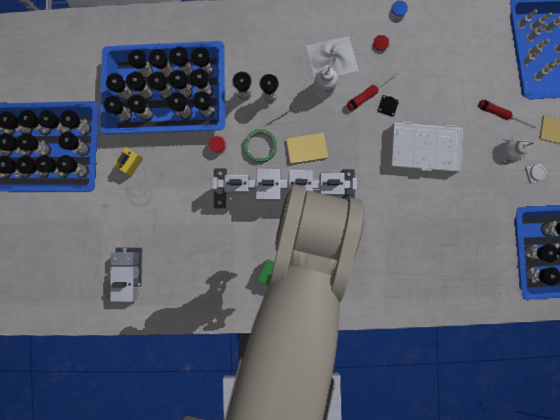

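The clamp was knocked about 2 cm aside after I loaded it. Gauge_32 went with it and is still fully seated: its bridge top is at 73 mm and it is 65.5 mm from the rear jaw centre (65 mm if it lies against the front jaw). The pin collar at (135,168) in the crop stands out. All four other gauges hang on the bar with their tops at about 154 mm, and the tape, pad and pot haven't moved. The arm is clear, so I'll hand in.

```bash
python3 -m inch '[[[0,0,0],0],[[0,0,0],0],[[0,0,0],0]]'
python3 -c "
from workcell import env
print(env.hand_in())"
```

```text
clock: 32.92
tcp_pos: [0.5024, -0.0554, 0.271]
orientation: [-0.02, 0.719, 0.694, -0.02]
wrist_force: [0.1, -0.1, 0.1]
finger_gap: 0.0856
the job is handed in; nothing more can be done
None
```

I handed the job in after 32.9 s of robot time. My last checks agreed that every gauge was where it should be, though `hand_in()` gives no verdict.

- **Clamp:** only one clamp block was on the table. The cameras measured its gap at about 35 mm, so I tried only gauge_32. It went in without force (wrist force stayed under about 8 N) and is fully down astride the front jaw.
- **Bar:** gauges 8, 26, 20 and 14 hang side by side on the bar. Their tab tops are at about 154 mm, as expected with the bridge resting on the bar.
- **Knock:** the clamp was pushed about 2 cm aside during the run, after gauge_32 was in. A later look showed gauge_32 had moved with it and was still seated. Its bridge top is at 73 mm, it lies against the front jaw about 3 mm off mid-width, and the pin collar stands out at the back.
- **Not confirmed:** I did not read the pin travel directly. It should be about 4 mm, judged from the gauge's position and the collar.
- **Disagreements:** the two cameras differed by 2–5 mm in x. I relied on the scene camera, which matched the arm to about 1 mm. The tool drifted to about 3° of tilt by the last placings, but the released gauges hang level within what I could measure.
- **Bystanders:** the tape, pad and pot look unmoved in the last pictures, and the arm was clear of everything.

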